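# Index the cross-slide and poise the offset lever over its pins

## Task

Take the black knob of the cross-slide table and step its carrier until the fixed pointer stands over the red dot, pause there, then step it on and leave it with the pointer over the yellow dot. Then lift the green offset lever by its balance point (the white line) and finish while holding it, level and still, a few centimetres above the carrier's two pins, its big boss straight over the big pin and its small eye over the small pin. Never let the lever touch the table with the slides, and leave the tape roll, amber jar and beaker where they stand.

Things in the scene. Friction and masses are not known exactly. Their poses are not given: they have to be found in the camera images.
- fixture: Cross-slide table: grey base 200 x 270 mm (x, y) fixed to the bench, dark saddle that slides along its y, on it the pale aluminium carrier (140 x 250 mm) that slides along its x. Origin: underside of the base on the bench; x to the back, z up. Pointer column, 118 mm high, at x +122 mm; from it a level 8 mm rod comes forward at 104 mm height to the pointer.
- saddle (a joint): Slide of saddle and carrier along the base's +y, m, -0.05 to 0.05; moves freely, about 1.5 N friction, stays where it is left.
- carrier (a joint): Slide of the carrier along the base's +x, m, -0.045 to 0.03; about 1.5 N friction, stays where it is left.
- pointer_tip (a point): Tip of the fixed steel pointer, 66 mm above the bench, 8 mm above the carrier's face. Its place never changes in a run.
- dot_red (a point): Centre of the red dot (10 mm across) on the black strip of the carrier's face, 58 mm above the bench; moves with the carrier. First mark.
- dot_yellow (a point): Centre of the yellow dot (10 mm across) on the same strip, 23 mm in +x and 50 mm in +y of the red dot; moves with the carrier. Second mark, loading position.
- knob_top (a point): Centre of the top of the carrier's upright black grip knob: a cylinder 20 mm across that stands 40 mm above the carrier's aluminium face (its top 98 mm above the bench), at the front (-x) edge, with free room on its +y and -y sides. Site axes as the base's.
- big_pin (a point): Centre of the top of the big steel pin (22 mm across) on the carrier, 82 mm above the bench; the boss of the lever belongs over it (the lever's axes are then parallel to the base's).
- small_pin (a point): Centre of the top of the small steel pin (12 mm across) on the carrier, 82 mm above the bench; the eye of the lever belongs over it. Axes as the base's.
- lever: Green cast offset lever, loose on the bench, about 0.45 kg: round boss (52 mm across, 36 high, bore 30) at one end, web 12 mm thick and 6 to 30 mm above the underside, a bend, an eye (30 mm across, 28 high) at the other end. Origin: underside, below the balance point; y along the straight web towards the boss, z up. Boss centre at x -11, y +52 mm; eye at x +30, y -130.
- balance (a point): The balance point (centre of mass) of the lever, in the middle of the web, 18 mm above the lever's underside, marked by a white line 3 mm wide round the web. Axes as the lever's: the web is 12 mm thick along x there and straight for 26 mm towards the boss and 60 mm the other way.
- lever_boss (a point): Centre of the lever's boss, on its underside.
- lever_eye (a point): Centre of the lever's small eye, on its underside.
- tape: Bystander: roll of masking tape lying flat, 75 mm across, 18 mm high; origin under its centre.
- amber_jar: Bystander: amber glass jar, 57 mm across, 62 mm high; origin under its centre.
- glass_beaker: Bystander: clear beaker, 69 mm across, 100 mm high; origin under its centre.

How it is judged:
By the outcome, as a careful person would: the job done as asked, in the order asked, and still so for the second after the job is handed in, while the arm keeps its last pose, push and grip.
It also fails if it takes over 67 s, if anything falls off the work surface, if the arm or the gripper's body presses on something with over 40 N, if the wrist force passes 120 N, or if a joint passes its speed limit or range.

## Robot

A 6-joint arm with a two-finger parallel gripper is mounted at the origin on a cart in front of the work surface, level with it; the furniture and walls round the work are solid. World frame = base frame: x ahead of the robot, y to its left, z up, the work surface at z = 0. Lengths are in m, angles in rad, forces in N, time in s.
With the tool pointing down it reaches from about 0.275 to 0.725 m from the base axis. Payload 5.6 kg.
Tool frame: the origin (TCP) lies between the finger pads; the fingertips stand 8 mm ahead of it and the grasp point (between the pads) lies 11 mm behind it; z points along the fingers, y is the direction in which the jaws open and shut (so a half turn about z gives the same grasp; the last joint's range is limited). The gripper opens to 85 mm and grips with 20 to 120 N. Pads are 22 mm wide; open, the fingers measure 114 mm over their backs; the gripper's body (76 mm by 85 mm) begins 54 mm behind the grasp point. The pads swing forward as they close: fully open they stand 13 mm farther back than shut.
Start: joints at [-0.84, 0.255, 0.108, 0, -1.424, -0.285], TCP at [0.237, -0.496, 0.21] pointing down, gripper open.
Joint ranges: [-2.95, 2.95], [-1.21, 1.97], [-1.09, 1.5], [-2.87, 1.71], [-2.94, -0.07], [-3.05, 3.05]. Speed limits (rad/s): [2.57, 2.57, 3.14, 3.14, 3.14, 3.14].

## Interface

Orientations are given as a 3x3 rotation matrix whose columns are the frame's x, y, z axes.
In Python, from plant import r, eyes gives the robot as it stands.
- The arm moves only by the tool apply_moves, never from a script. Its argument "commands" is a list that holds one entry, the list of rows, each a list of 5 numbers: the shift along the tool's x, y, z in cm, then the turn about the tool's z in degrees, then the finger opening in cm, from 0 to 8.54. A call has 1 to 10 rows; each row shifts and turns the commanded pose from where the row before left it, along the tool's axes as they then stand; what a row does not reach is not made up. A row lasts 1/10 s, in which the tool goes at most 50 mm and 8.59 degrees, less where a joint would pass 70% of its speed; a pose out of reach is approached as far as the arm can. A call with a gripper value outside its range is refused whole. The fingers move at their own pace and stop on an object; "squeeze" is the grip in N (left out, the last holds). Time passes only in rows, so rows that do not move let the fingers close. It gives the time, the measured TCP pose, the force and the opening at its end, in the units of the state.
- r.state(): the state, without advancing time (a new reading comes with each control period).
- eyes.grab_frame(name): name is "scene" or "top" or "wrist"; returns a dict with "image" (420x560x3 uint8, blue, green, red), "camera_matrix" (3x3 intrinsics, pixels), "pose" (4x4, takes a point from camera to world coordinates). Camera axes: x right, y down, z forward; pixel columns grow to the right and rows downward; lengths in m; the calibration is good to about 2 mm. A picture is of the moment at which its call begins. There is no depth.
- r.job_done(): hands the job in, once; it reports no verdict.
Trained networks look in the newest picture that a camera, given by its name, has taken for a name from the list of things; names that differ only in an ending like _2 or _b are one class to them, and where a whole thing is asked for, a point or a joint stands for the part that bears it (a point fixed in the world has none). Each returns a list of dicts, best first, with "p" (0 to 1); they miss things now and then, are a little off and sometimes report something else, mostly with a low value. They report only what shows in the picture. A call takes as long as a camera call.
- eyes.look_for(label, camera): "extent" ([left, top, right, bottom] in pixels, round what is visible of it).
- eyes.trace(label, camera): "mask" (420x560 bool, what is visible of it) and "extent" ([left, top, right, bottom] in pixels, round what is visible of it).
The state is a dict: "t": time; "qpos": joint angles; "dq": joint speeds; "joint_torque": joint torques, N m; "tcp_pos": TCP position; "tcp_rot": TCP orientation; "ft_force": force on the tool from outside, world axes, zero at the start; "ft_torque": the same for the moment, N m; "gripper_width": finger opening in m.
Only numpy, scipy, OpenCV 4.12 (cv2) and the standard library are available. Lean on these libraries where they do the work, as an engineer would, in place of code of your own. Each camera call takes 0.05 s, during which the arm holds its last target.

## Working session

There is one attempt and no reset: what is moved stays moved. The work goes in short steps, Python scripts to look and compute and a tool call to move; the robot and the scene stay as the last step left them, time stands still between calls to the robot, and variables do not carry over. Pictures are saved under pics/ and viewed, and the job is handed in when it is done.

Besides the shell and the picture viewer there is one more tool, called after "Request:" as a command line: name --argument value ..., lists and objects as JSON in quotes. apply_moves: Moves the arm, as the interface text tells. Its arguments: {"type":"object","properties":{"commands":{"type":"array","items":{"type":"array","items":{"type":"array","items":{"type":"number"}}}},"squeeze":{"type":"number"}},"required":["commands"]}

```bash
ls; mkdir -p pics; python3 - <<'E'
from plant import r, eyes
import cv2
s=r.state()
print(s)
for n in ["scene","top","wrist"]:
    f=eyes.grab_frame(n); cv2.imwrite(f"pics/{n}0.png",f["image"]); print(n,f["camera_matrix"].tolist(),f["pose"].round(4).tolist())
E
```

```text
pics
{'t': 0.0, 'qpos': array([-8.40396186e-01,  2.55760008e-01,  1.06976794e-01, -4.66100765e-04,
       -1.42389200e+00, -2.84594454e-01]), 'dq': array([ 0.00018529, -0.00021207,  0.00021356,  0.00079814,  0.00017158,
        0.00047953]), 'joint_torque': array([ 5.09772344e-04, -3.86630023e+01,  2.37936687e+01,  5.36523253e+00,
       -6.23181710e-03, -4.49222875e-05]), 'tcp_pos': array([ 0.23696069, -0.49573269,  0.20877931]), 'tcp_rot': array([[-9.02293122e-01, -4.31122133e-01, -9.10058736e-04],
       [-4.31123085e-01,  9.02291511e-01,  1.70720171e-03],
       [ 8.51258298e-05,  1.93274369e-03, -9.99998129e-01]]), 'ft_force': array([ 0.52856009,  0.32205159, -0.26557142]), 'ft_torque': array([0.0210925 , 0.01628328, 0.00303674]), 'gripper_width': 0.08542968771431353}
scene [[472.53286955715004, 0.0, 284.90350966114056], [0.0, 472.53286955715004, 212.30154772223196], [0.0, 0.0, 1.0]] [[-0.7411, -0.2707, 0.6144, -0.1791], [-0.6714, 0.3068, -0.6746, 0.8609], [-0.0059, -0.9125, -0.4091, 0.618], [0.0, 0.0, 0.0, 1.0]]
top [[423.37790924030486, 0.0, 273.2696127031218], [0.0, 423.37790924030486, 204.80099651230964], [0.0, 0.0, 1.0]] [[0.0021, -0.9878, 0.1559, 0.3763], [-1.0, -0.0032, -0.0068, -0.015], [0.0073, -0.1559, -0.9877, 1.6146], [0.0, 0.0, 0.0, 1.0]]
wrist [[339.9454704458805, 0.0, 281.5508021904595], [0.0, 339.9454704458805, 206.42305845996196], [0.0, 0.0, 1.0]] [[-0.4314, 0.8711, 0.2347, 0.1772], [0.9021, 0.4159, 0.1148, -0.5247], [0.0024, 0.2613, -0.9653, 0.3726], [0.0, 0.0, 0.0, 1.0]]
```

View pics/scene0.png

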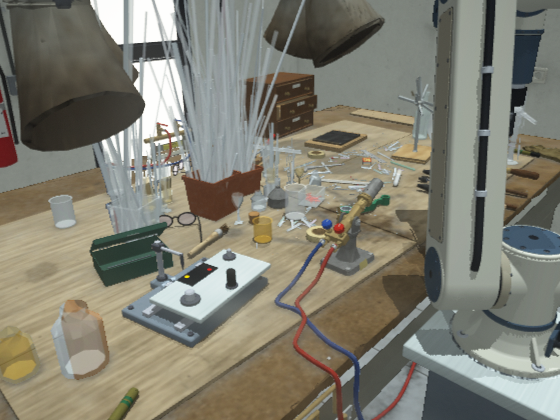

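View pics/top0.png

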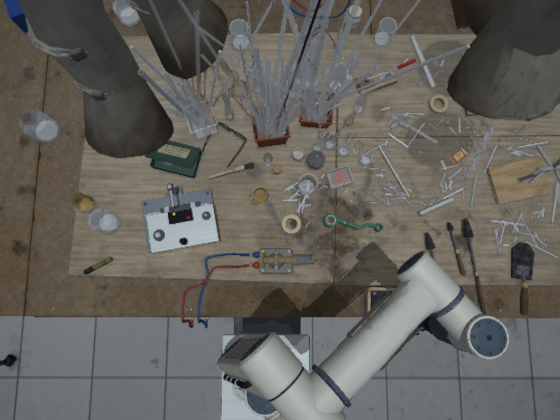

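View pics/wrist0.png

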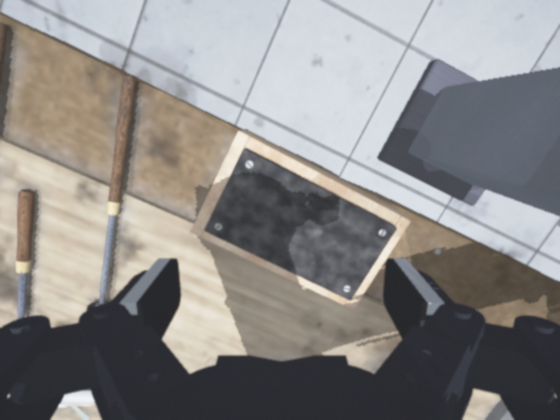

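```bash
cat > h.py <<'E'
import numpy as np, cv2
from plant import r, eyes
def ray(f,u,v):
    K=f["camera_matrix"];T=f["pose"]
    d=T[:3,:3]@np.linalg.solve(K,[u,v,1.]);return T[:3,3],d/np.linalg.norm(d)
def onz(f,u,v,z):
    o,d=ray(f,u,v);return o+d*(z-o[2])/d[2]
def proj(f,p):
    T=f["pose"];c=T[:3,:3].T@(np.asarray(p,float)-T[:3,3]);q=f["camera_matrix"]@c;return q[:2]/q[2]
def crop(f,x0,y0,x1,y1,k,name):
    cv2.imwrite("pics/"+name,cv2.resize(f["image"][y0:y1,x0:x1],None,fx=k,fy=k,interpolation=cv2.INTER_CUBIC))
E
python3 - <<'E'
from h import *
Z=dict(knob_top=.098,dot_red=.058,dot_yellow=.058,pointer_tip=.066,big_pin=.082,small_pin=.082,lever_boss=.036,lever_eye=.028,balance=.030,lever=.018,tape=.018,amber_jar=.03,glass_beaker=.05,fixture=.03)
for cam in ["top","scene"]:
    f=eyes.grab_frame(cam)
    for n,z in Z.items():
        for d in eyes.look_for(n,cam)[:2]:
            e=d["extent"];u,v=(e[0]+e[2])/2,(e[1]+e[3])/2
            print(cam,n,round(d["p"],2),np.round(e,1).tolist(),onz(f,u,v,z).round(4).tolist())
    if cam=="top":
        crop(f,135,175,235,260,7,"t_fix.png");crop(f,315,200,395,245,8,"t_lev.png")
    else: crop(f,110,220,290,345,4,"s_fix.png")
print(r.state()["t"])
E
```

```text
top knob_top 0.64 [147.8, 204.6, 215.8, 252.8] [0.5278, 0.3026, 0.098]
top dot_red 0.9 [147.1, 204.4, 215.6, 251.7] [0.5342, 0.3127, 0.058]
top dot_red 0.44 [322.6, 211.4, 382.9, 232.9] [0.558, -0.3203, 0.058]
top dot_yellow 0.78 [148.4, 203.9, 218.1, 254.4] [0.5302, 0.3056, 0.058]
top dot_yellow 0.65 [298.7, 173.7, 315.5, 194.7] [0.7007, -0.1526, 0.058]
top pointer_tip 0.62 [143.4, 184.4, 217.8, 255.2] [0.5638, 0.3149, 0.066]
top big_pin 0.88 [148.2, 205.7, 221.7, 250.3] [0.532, 0.2946, 0.082]
top small_pin 0.67 [145.9, 202.8, 217.1, 252.5] [0.5332, 0.3072, 0.082]
top lever_boss 0.69 [323.4, 211.7, 388.4, 232.8] [0.5602, -0.3364, 0.036]
top lever_boss 0.51 [150.2, 203.2, 218.3, 253.2] [0.5359, 0.3065, 0.036]
top lever_eye 0.54 [325.9, 213.8, 384.6, 232.8] [0.5571, -0.3355, 0.028]
top balance 0.82 [320.2, 211.8, 385.1, 234.1] [0.5582, -0.3253, 0.03]
top lever 0.6 [321.3, 212.5, 383.0, 232.1] [0.5621, -0.3258, 0.018]
top tape 0.79 [281.1, 216.5, 298.1, 234.0] [0.5501, -0.0881, 0.018]
top amber_jar 0.66 [251.9, 189.1, 266.5, 201.7] [0.6625, 0.0276, 0.03]
top amber_jar 0.61 [146.1, 202.
[... 662 characters left out ...]
.7, 267.2, 324.5] [0.4921, 0.3593, 0.082]
scene lever_boss 0.55 [340.3, 194.8, 389.0, 211.3] [0.5549, -0.3172, 0.036]
scene lever_eye 0.48 [337.9, 195.0, 390.6, 213.1] [0.5614, -0.3258, 0.028]
scene balance 0.64 [340.8, 195.2, 389.7, 217.7] [0.546, -0.3078, 0.03]
scene lever 0.76 [339.9, 194.8, 391.3, 212.4] [0.5728, -0.3519, 0.018]
scene tape 0.67 [308.8, 227.5, 324.6, 241.4] [0.5531, -0.075, 0.018]
scene tape 0.46 [148.8, 248.0, 269.9, 324.7] [0.5727, 0.2956, 0.018]
scene glass_beaker 0.61 [147.4, 249.8, 267.4, 321.8] [0.5374, 0.3272, 0.05]
scene glass_beaker 0.55 [284.4, 181.8, 306.7, 220.4] [0.7062, -0.1606, 0.05]
scene fixture 0.7 [120.9, 240.3, 271.5, 347.4] [0.5559, 0.3454, 0.03]
1.65
```

View pics/t_fix.png

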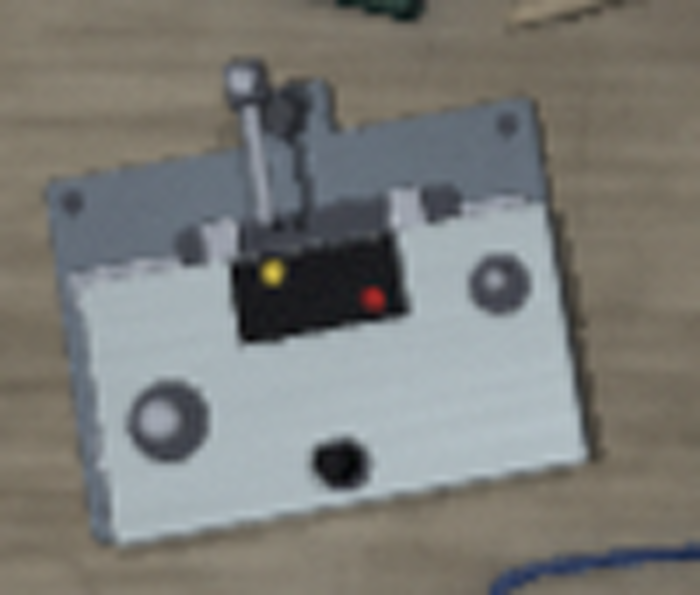

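View pics/t_lev.png

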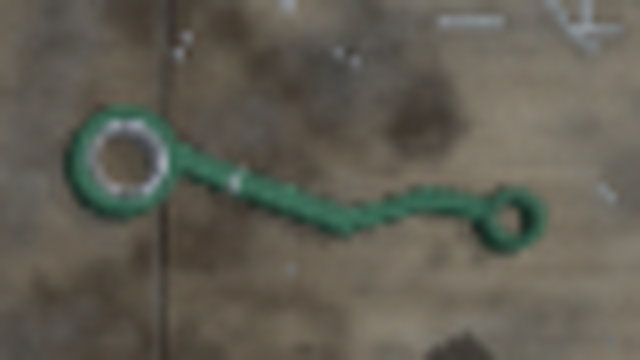

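View pics/s_fix.png

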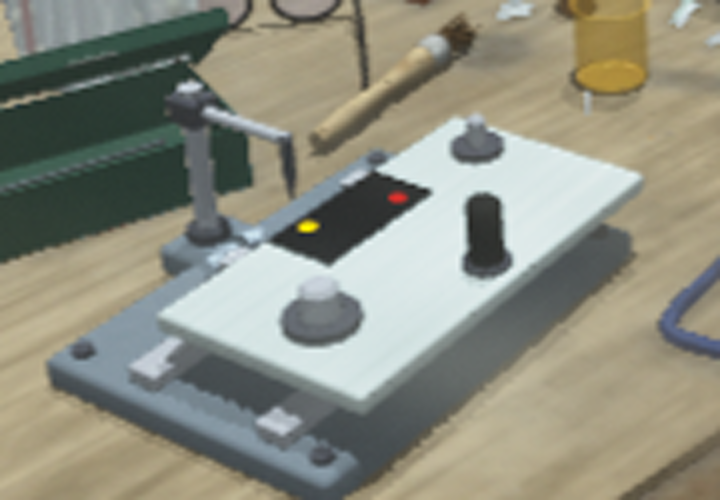

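```bash
python3 - <<'E'
from h import *
s=r.state()
w=eyes.grab_frame("wrist");t=eyes.grab_frame("top");sc=eyes.grab_frame("scene")
R=s["tcp_rot"];p=s["tcp_pos"]
T=w["pose"];print("cam in tool",(R.T@(T[:3,3]-p)).round(4),"\n",(R.T@T[:3,:3]).round(4))
for d in [-.011,0,.1,.2]: print(d,proj(w,p+R@[0,0,d]).round(1))
def tp(x,y): return (x+.5)/7-.5+135,(y+.5)/7-.5+175
def tl(x,y): return (x+.5)/8-.5+315,(y+.5)/8-.5+200
def sp(x,y): return (x+.5)/4-.5+110,(y+.5)/4-.5+220
P={}
for n,x,y,z in [("red",373,299,.058),("yel",272,272,.058),("big",160,416,.082),("small",497,280,.082),("knob",340,463,.098)]:
    P[n]=onz(t,*tp(x,y),z);print(n,P[n].round(4))
for n,x,y,z in [("red",398,198,.058),("yel",308,227,.058),("tip",291,196,.066),("big",318,283,.082),("small",478,118,.082),("knob",483,198,.098)]:
    print("sc",n,onz(sc,*sp(x,y),z).round(4))
for n,x,y,z in [("boss",125,160,.036),("eye",511,218,.028),("bal",236,181,.03),("bend",345,222,.03)]:
    print(n,onz(t,*tl(x,y),z).round(4))
def tri(a,b):
    (o1,d1),(o2,d2)=a,b
    A=np.c_[d1,-d2];k=np.linalg.lstsq(A,o2-o1,rcond=None)[0];return o1+d1*k[0],o2+d2*k[1]
print("cone",tri(ray(t,160,148),ray(sc,145,105)),tri(ray(t,222,50),ray(sc,383,22)))
print("burner",tri(ray(t,270,255),ray(sc,345,200)))
E
```

```text
cam in tool [ 0.0664 -0.     -0.1637] 
 [[ 3.000e-04 -9.652e-01 -2.614e-01]
 [ 1.000e+00  1.000e-04  7.000e-04]
 [-7.000e-04 -2.614e-01  9.652e-01]]
-0.011 [281.4 256.4]
0 [281.4 247.8]
0.1 [281.3 200.4]
0.2 [281.3 177.9]
red [0.5742 0.2901 0.058 ]
yel [0.5885 0.344  0.058 ]
big [0.5099 0.3933 0.082 ]
small [0.5814 0.2212 0.082 ]
knob [0.4848 0.2963 0.098 ]
sc red [0.5787 0.2876 0.058 ]
sc yel [0.5919 0.3411 0.058 ]
sc tip [0.6148 0.3347 0.066 ]
sc big [0.5117 0.3928 0.082 ]
sc small [0.582 0.222 0.082]
sc knob [0.4907 0.2986 0.098 ]
boss [ 0.5701 -0.24    0.036 ]
eye [ 0.5441 -0.4227  0.028 ]
bal [ 0.561 -0.293  0.03 ]
bend [ 0.5417 -0.3438  0.03  ]
cone (array([0.73263253, 0.30820967, 0.41549702]), array([0.73118481, 0.30619126, 0.41452272])) (array([0.81924625, 0.08392915, 0.81617989]), array([ 0.42982591, -0.14148303,  0.57220038]))
burner (array([ 0.43177349, -0.01429396,  0.17600137]), array([ 0.42484642, -0.01891356,  0.17573188]))
```

```bash
cat >> h.py <<'E'
def yaw(R): return np.degrees(np.arctan2(R[1,0],R[0,0]))
def plan(poses,w,p=None,R=None,nd=1):
    """poses: list of (xyz, yaw_x deg). returns rows; simulates with rounding; pure tool-frame"""
    s=r.state()
    p=s["tcp_pos"].copy() if p is None else np.array(p);R=s["tcp_rot"].copy() if R is None else R
    rows=[]
    for q,a in poses:
        d=np.round(R.T@(np.array(q)-p)*100,nd)
        da=(a-yaw(R)+180)%360-180
        da=np.round(-da,1)
        p=p+R@d/100
        c,s_=np.cos(np.radians(da)),np.sin(np.radians(da))
        R=R@np.array([[c,-s_,0],[s_,c,0],[0,0,1]])
        rows.append([float(x)+0.0 for x in d]+[float(da),w])
    return rows,p,R
def show(rows):
    for i in range(0,len(rows),10): print([rows[i:i+10]])
E
python3 - <<'E'
from h import *
N=25;poses=[]
for i in range(1,N+1):
    k=i/N; k2=k
    a=np.radians(-64.47+(31.43+64.47)*k); rad=.5497+(.5697-.5497)*k
    z=.21+ (.05*min(1,k/.3))-(.04*max(0,(k-.8)/.2))
    poses.append(((rad*np.cos(a),rad*np.sin(a),z),-154.5+164.6*k))
rows,p,R=plan(poses,8.5)
show(rows);print(p,yaw(R))
E
```

```text
[[[-3.7, 0.1, -0.7, -6.5, 8.5], [-3.7, -0.2, -0.7, -6.6, 8.5], [-3.6, -0.3, -0.6, -6.6, 8.5], [-3.7, -0.4, -0.7, -6.6, 8.5], [-3.7, -0.7, -0.7, -6.6, 8.5], [-3.6, -0.8, -0.6, -6.6, 8.5], [-3.5, -1.0, -0.7, -6.5, 8.5], [-3.6, -1.2, -0.3, -6.6, 8.5], [-3.4, -1.4, 0.0, -6.6, 8.5], [-3.4, -1.5, 0.0, -6.6, 8.5]]]
[[[-3.4, -1.7, 0.0, -6.6, 8.5], [-3.2, -1.8, 0.0, -6.6, 8.5], [-3.2, -2.0, 0.0, -6.5, 8.5], [-3.1, -2.2, 0.0, -6.6, 8.5], [-2.9, -2.3, 0.0, -6.6, 8.5], [-2.9, -2.4, 0.0, -6.6, 8.5], [-2.8, -2.6, 0.0, -6.6, 8.5], [-2.6, -2.7, 0.0, -6.6, 8.5], [-2.5, -2.9, 0.0, -6.6, 8.5], [-2.3, -2.9, 0.0, -6.5, 8.5]]]
[[[-2.2, -3.1, 0.8, -6.6, 8.5], [-2.1, -3.2, 0.8, -6.6, 8.5], [-1.9, -3.3, 0.8, -6.6, 8.5], [-1.8, -3.3, 0.8, -6.6, 8.5], [-1.6, -3.5, 0.8, -6.6, 8.5]]]
[0.48602039 0.29705359 0.21968595] 10.14352388399923
```

Request:
apply_moves --commands '[[[-3.7, 0.1, -0.7, -6.5, 8.5], [-3.7, -0.2, -0.7, -6.6, 8.5], [-3.6, -0.3, -0.6, -6.6, 8.5], [-3.7, -0.4, -0.7, -6.6, 8.5], [-3.7, -0.7, -0.7, -6.6, 8.5], [-3.6, -0.8, -0.6, -6.6, 8.5], [-3.5, -1.0, -0.7, -6.5, 8.5], [-3.6, -1.2, -0.3, -6.6, 8.5], [-3.4, -1.4, 0.0, -6.6, 8.5], [-3.4, -1.5, 0.0, -6.6, 8.5]]]' --squeeze 40

```text
t: 2.8
tcp_pos: [0.5017, -0.2446, 0.2596]
tcp_rot: [[0.028, -1.0, 0.0], [-1.0, -0.028, -0.0], [0.0, -0.0, -1.0]]
ft_force: [0.4, -0.3, -0.4]
gripper_width: 0.085
```

Request:
apply_moves --commands '[[[-3.4, -1.7, 0.0, -6.6, 8.5], [-3.2, -1.8, 0.0, -6.6, 8.5], [-3.2, -2.0, 0.0, -6.5, 8.5], [-3.1, -2.2, 0.0, -6.6, 8.5], [-2.9, -2.3, 0.0, -6.6, 8.5], [-2.9, -2.4, 0.0, -6.6, 8.5], [-2.8, -2.6, 0.0, -6.6, 8.5], [-2.6, -2.7, 0.0, -6.6, 8.5], [-2.5, -2.9, 0.0, -6.6, 8.5], [-2.3, -2.9, 0.0, -6.5, 8.5]]]'

```text
t: 3.8
tcp_pos: [0.5528, 0.1214, 0.2595]
tcp_rot: [[0.923, -0.384, -0.0], [-0.384, -0.923, -0.0], [-0.0, 0.0, -1.0]]
ft_force: [0.3, -0.0, -0.5]
gripper_width: 0.0852
```

Request:
apply_moves --commands '[[[-2.2, -3.1, 0.8, -6.6, 8.5], [-2.1, -3.2, 0.8, -6.6, 8.5], [-1.9, -3.3, 0.8, -6.6, 8.5], [-1.8, -3.3, 0.8, -6.6, 8.5], [-1.6, -3.5, 0.8, -6.6, 8.5], [0, 0, 0, 0, 8.5], [0, 0, 0, 0, 8.5], [0, 0, 0, 0, 8.5]]]'

```text
t: 4.6
tcp_pos: [0.4865, 0.2966, 0.22]
tcp_rot: [[0.985, 0.175, 0.001], [0.175, -0.985, 0.0], [0.001, 0.0, -1.0]]
ft_force: [0.2, -0.2, -0.1]
gripper_width: 0.0854
```

```bash
python3 - <<'E'
from h import *
s=r.state();print(s["t"],s["tcp_pos"],yaw(s["tcp_rot"]),s["qpos"],s["gripper_width"])
f=eyes.grab_frame("wrist");cv2.imwrite("pics/w1.png",f["image"])
E
```

```text
4.6 [0.48649781 0.29656316 0.22004579] 10.072600709104034 [ 8.22122093e-01  2.91722893e-01  1.83697904e-01  3.75643879e-04
 -1.46230591e+00  9.24433688e-01] 0.08542252650208522
```

View pics/w1.png

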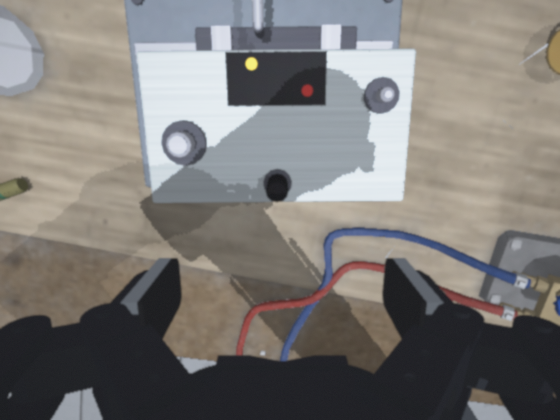

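```bash
cp pics/w1.png /tmp/; python3 - <<'E'
from h import *
im=cv2.imread("pics/w1.png")
cv2.imwrite("pics/w1c.png",cv2.resize(im[0:210,150:425],None,fx=2.9,fy=2.85,interpolation=cv2.INTER_CUBIC))
E
```

```text
(no output)
```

View pics/w1c.png

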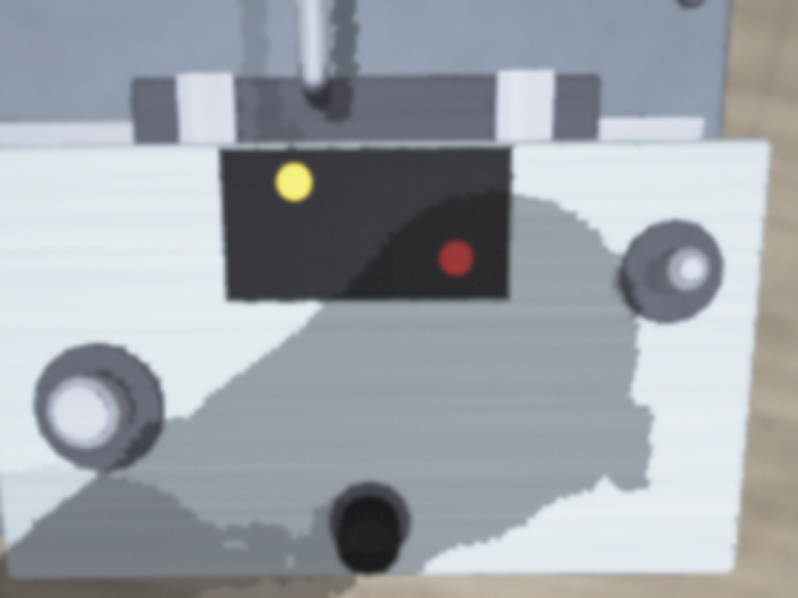

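```bash
python3 - <<'E'
from h import *
f=eyes.grab_frame("wrist")
P={}
for n,x,y,z in [("yel",294,182,.058),("red",456,258,.058),("big",82,410,.082),("small",688,269,.082),("knob",368,540,.098),("tip",319,102,.066),("rodend",313,78,.104)]:
    P[n]=onz(f,(x+.5)/2.9-.5+150,(y+.5)/2.85-.5,z);print(n,P[n].round(4))
a=lambda v,w:np.degrees(np.arctan2(v[1],v[0])-np.arctan2(w[1],w[0]))
print(a(P["yel"]-P["red"],(23,50)),a(P["small"]-P["big"],(41,-182)),np.linalg.norm(P["small"]-P["big"]),np.linalg.norm(P["yel"]-P["red"]))
th=np.radians(10.1);B=np.array([[np.cos(th),-np.sin(th)],[np.sin(th),np.cos(th)]])
for k in P: print(k,"rel knob base",(B.T@(P[k]-P["knob"])[:2]*1000).round(1))
E
```

```text
yel [0.5896 0.3423 0.058 ]
red [0.5762 0.2889 0.058 ]
big [0.5111 0.393  0.082 ]
small [0.5832 0.2232 0.082 ]
knob [0.4895 0.3012 0.098 ]
tip [0.612  0.3376 0.066 ]
rodend [0.6101 0.3365 0.104 ]
10.601440488432155 10.287770001400025 0.18443219089896898 0.05508359711621867
yel rel knob base [105.8  22.9]
red rel knob base [ 83.2 -27.4]
big rel knob base [37.4 86.5]
small rel knob base [ 78.5 -93.3]
knob rel knob base [0. 0.]
tip rel knob base [127.   14.3]
rodend rel knob base [125.   13.5]
```

Request:
apply_moves --commands '[[[0.4, -0.4, 2.0, -0.2, 6], [0, 0, 3.5, 0, 6], [0, 0, 3.5, 0, 6], [0, 0, 3.0, 0, 6], [0, 0, 2.0, 0, 6], [0, 0, 0.8, 0, 6], [0, 0, 0, 0, 6]]]'

```text
t: 5.4
tcp_pos: [0.4893, 0.3008, 0.0711]
tcp_rot: [[0.984, 0.178, -0.001], [0.178, -0.984, -0.001], [-0.001, 0.001, -1.0]]
ft_force: [-0.1, -0.2, -0.2]
gripper_width: 0.0598
```

```bash
python3 - <<'E'
from h import *
s=r.state();print(s["t"],s["tcp_pos"],yaw(s["tcp_rot"]),s["gripper_width"])
f=eyes.grab_frame("wrist");cv2.imwrite("pics/w2.png",f["image"])
E
```

```text
5.4 [0.48933937 0.30076134 0.07111274] 10.270125044751005 0.05982860646337109
```

View pics/w2.png

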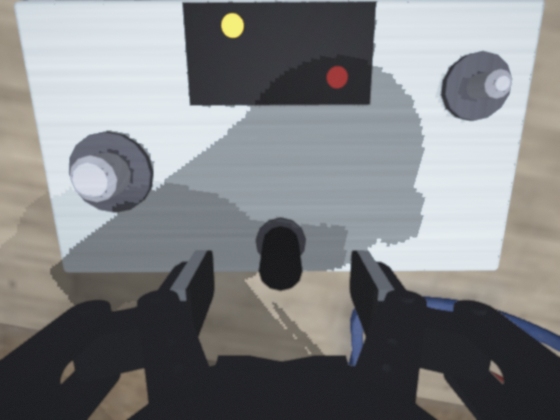

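Request:
apply_moves --commands '[[[0, 0, 0, 0, 1.5], [0, 0, 0, 0, 1.5], [0, 0, 0, 0, 1.5], [0, 0, 0, 0, 1.5], [0, 0, 0, 0, 1.5], [0, 0, 0, 0, 1.5]]]' --squeeze 40

```text
t: 6.05
tcp_pos: [0.4899, 0.302, 0.0729]
tcp_rot: [[0.984, 0.18, 0.002], [0.18, -0.984, 0.001], [0.002, -0.0, -1.0]]
ft_force: [-0.8, -0.3, 6.4]
gripper_width: 0.016
```

```bash
python3 - <<'E'
from h import *
s=r.state();print(s["t"],s["tcp_pos"],yaw(s["tcp_rot"]),s["gripper_width"],s["ft_force"])
f=eyes.grab_frame("wrist");cv2.imwrite("pics/w3.png",f["image"])
E
```

```text
6.05 [0.48985806 0.30197934 0.07288486] 10.36662022199488 0.015997792144405564 [-0.78827926 -0.28475936  6.36511663]
```

View pics/w3.png

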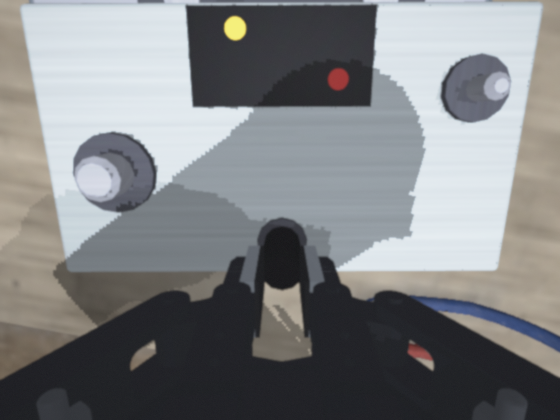

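Request:
apply_moves --commands '[[[0.2, -0.2, -0.1, 0, 1.5], [0.5, -0.5, 0, 0, 1.5], [0.7, -0.7, 0, 0, 1.5], [0.7, -0.7, 0, 0, 1.5], [0.7, -0.7, 0, 0, 1.5], [0.6, -0.6, 0, 0, 1.5], [0.4, -0.3, 0, 0, 1.5], [0.2, -0.1, 0, 0, 1.5], [0, 0, 0, 0, 1.5]]]'

```text
t: 7.0
tcp_pos: [0.5231, 0.3478, 0.073]
tcp_rot: [[0.984, 0.18, 0.002], [0.18, -0.984, 0.001], [0.002, -0.001, -1.0]]
ft_force: [1.5, -0.8, 3.8]
gripper_width: 0.0159
```

```bash
python3 - <<'E'
from h import *
s=r.state();print(s["t"],s["tcp_pos"],yaw(s["tcp_rot"]),s["gripper_width"],s["ft_force"])
f=eyes.grab_frame("wrist");cv2.imwrite("pics/w4.png",cv2.resize(f["image"][0:200,150:400],None,fx=3,fy=3,interpolation=cv2.INTER_CUBIC))
E
```

```text
7.0 [0.52312912 0.34782676 0.07297385] 10.367405427306647 0.015860828364098238 [ 1.45538493 -0.77667769  3.78041668]
```

View pics/w4.png

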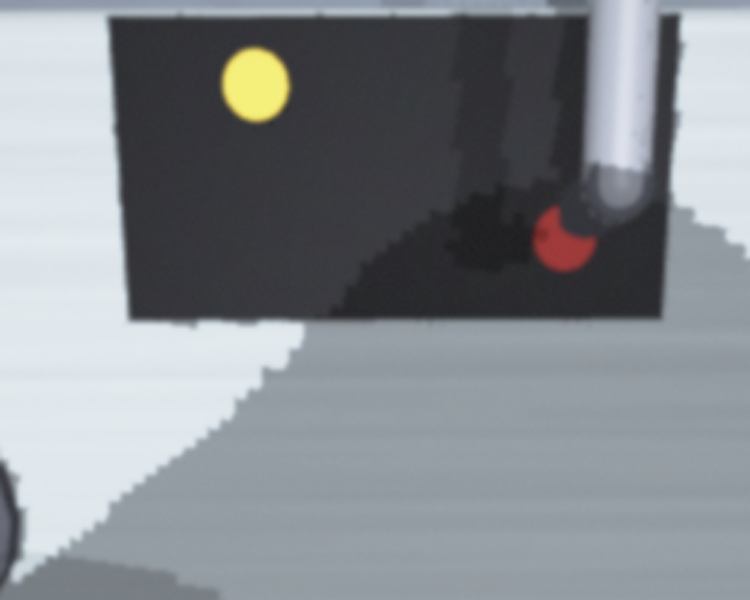

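```bash
python3 - <<'E'
from h import *
f=eyes.grab_frame("wrist")
img=f["image"][40:100,300:390]
c=cv2.resize(img,None,fx=8,fy=8,interpolation=cv2.INTER_CUBIC);c=cv2.convertScaleAbs(c,alpha=2.0,beta=-20);cv2.imwrite("pics/w5.png",c)
uv=lambda x,y:((x+.5)/3-.5+150,(y+.5)/3-.5)
R=onz(f,*uv(564,237),.058);Y=onz(f,*uv(256,85),.058)
for n,x,y,z in [("rodend",620,188,.104),("rodend.lo",615,200,.100),("tip",572,225,.066)]:
    print(n,onz(f,*uv(x,y),z).round(4))
e=onz(f,*uv(620,190),.104)
for z in (.104,.1,.09,.08,.066,.058):
    q=proj(f,[e[0],e[1],z]);print(z,((q+.5-[150,0])*3).round(0))
print("R",R,"Y",Y,"d",Y-R)
s=r.state();print(s["t"])
E
```

```text
rodend [0.6106 0.3361 0.104 ]
rodend.lo [0.6098 0.3357 0.1   ]
tip [0.6105 0.3356 0.066 ]
0.104 [621. 190.]
0.1 [614. 195.]
0.09 [599. 206.]
0.08 [585. 215.]
0.066 [570. 226.]
0.058 [562. 232.]
R [0.60957034 0.33541926 0.058     ] Y [0.62295194 0.3886993  0.058     ] d [0.0133816  0.05328003 0.        ]
7.1
```

View pics/w5.png

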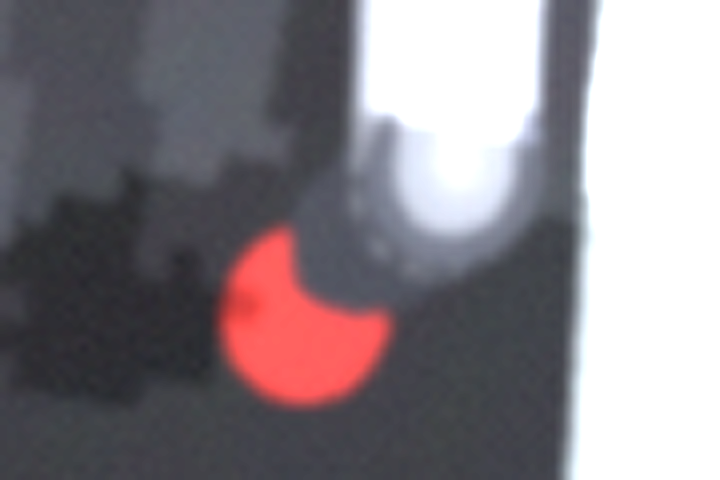

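```bash
python3 - <<'E'
from h import *
w=eyes.grab_frame("wrist")
u8=lambda x,y:((x+.5)/8-.5+300,(y+.5)/8-.5+40)
R=onz(w,*u8(306,321),.058);T=onz(w,*u8(320,287),.066);print("R",R,"T",T)
f=eyes.grab_frame("scene")
print(proj(f,[*T[:2],.066]),proj(f,R))
crop(f,140,230,240,305,8,"s2.png")
f=eyes.grab_frame("top");print(proj(f,[*T[:2],.066]),proj(f,R));crop(f,145,180,215,250,8,"t2.png")
E
```

```text
R [0.6090538 0.3352154 0.058    ] T [0.6100802  0.33589602 0.066     ]
[183.21813625 269.56215033] [184.0731463  272.65629563]
[175.35449959 207.34517561] [176.0043156  207.94245898]
```

View pics/s2.png

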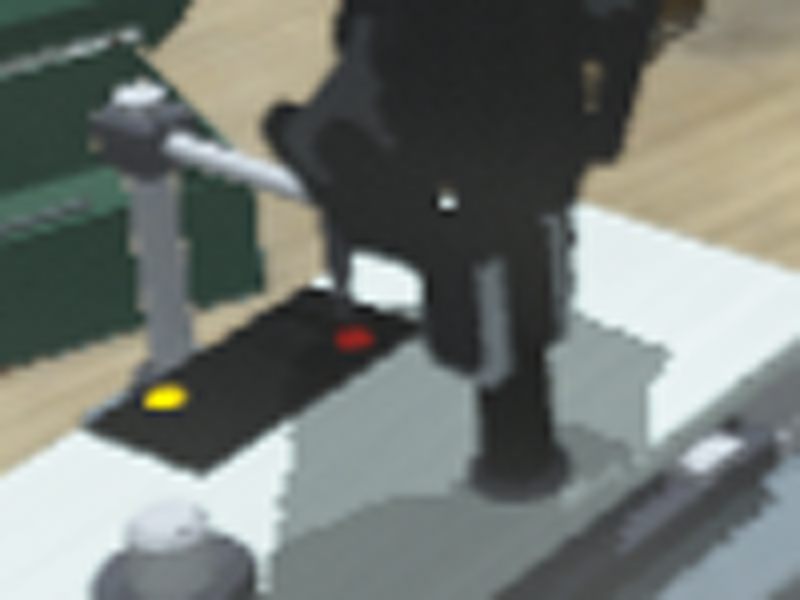

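View pics/t2.png

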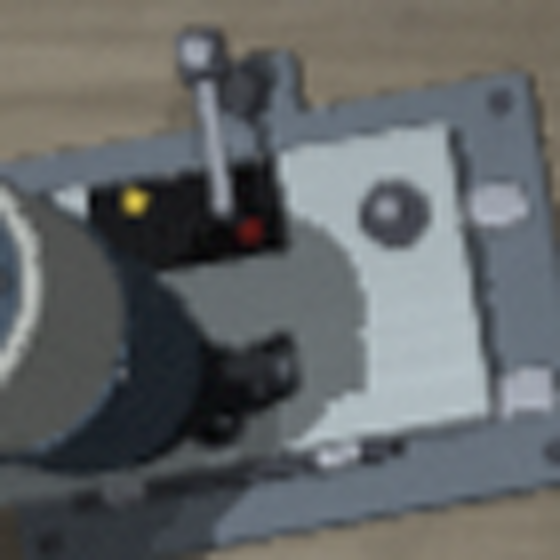

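```bash
python3 - <<'E'
from h import *
f=eyes.grab_frame("scene")
T=onz(f,182.6,269.1,.066);R=onz(f,183.9,271.9,.058);print("scene",T,R,T-R)
t=eyes.grab_frame("top")
a=onz(t,145+222.5/8-.5,180+208.5/8-.5,.104);R=onz(t,145+250.5/8-.5,180+232.5/8-.5,.058);print("top",a,R,a-R)
g=cv2.cvtColor(f["image"][255:285,170:205],cv2.COLOR_BGR2HSV)
crop2=cv2.resize(f["image"][250:285,165:210],None,fx=16,fy=16,interpolation=cv2.INTER_CUBIC)
cv2.imwrite("pics/s3.png",cv2.convertScaleAbs(crop2,alpha=2.5,beta=0))
for n,ff in (("scene",f),("top",t),("wrist",eyes.grab_frame("wrist"))):
    im=ff["image"].astype(int); m=(im[...,2]>100)&(im[...,1]<75)&(im[...,0]<75)
    box={"scene":(255,285,170,205),"top":(195,220,160,190),"wrist":(40,100,300,390)}[n]
    mm=np.zeros_like(m);mm[box[0]:box[1],box[2]:box[3]]=m[box[0]:box[1],box[2]:box[3]]
    ys,xs=np.nonzero(mm);print(n,len(xs),xs.mean(),ys.mean(),xs.min(),xs.max(),ys.min(),ys.max(),onz(ff,xs.mean(),ys.mean(),.058))
E
```

```text
scene [0.6127694  0.33559957 0.066     ] [0.6120129  0.33348274 0.058     ] [0.0007565  0.00211683 0.008     ]
top [0.61080691 0.33848112 0.104     ] [0.60672517 0.33583781 0.058     ] [0.00408174 0.0026433  0.046     ]
scene 7 183.71428571428572 271.85714285714283 182 185 271 273 [0.61247991 0.33364973 0.058     ]<stdin>:13: RuntimeWarning: Mean of empty slice.
  ret = ret.dtype.type(ret / rcount)
Traceback (most recent call last):
ValueError: zero-size array to reduction operation minimum which has no identity
```

View pics/s3.png

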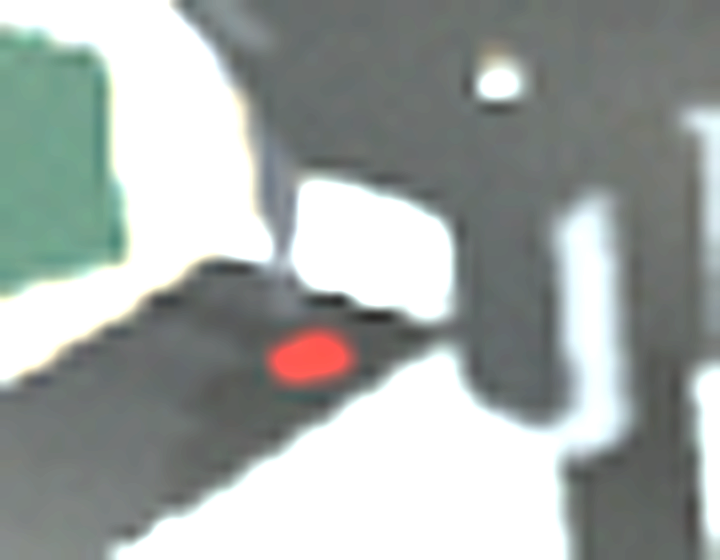

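Request:
apply_moves --commands '[[[0.06, -0.05, 0, 0, 1.5], [0.07, -0.05, 0, 0, 1.5], [0, 0, 0, 0, 1.5], [0, 0, 0, 0, 1.5]]]'

```text
t: 7.8
tcp_pos: [0.5225, 0.3468, 0.0729]
tcp_rot: [[0.984, 0.18, -0.001], [0.18, -0.984, -0.001], [-0.001, 0.001, -1.0]]
ft_force: [-1.2, 0.1, 6.3]
gripper_width: 0.016
```

```bash
python3 - <<'E'
from h import *
s=r.state();print(s["t"],s["tcp_pos"],s["ft_force"])
f=eyes.grab_frame("wrist");g=eyes.grab_frame("scene")
a=cv2.resize(f["image"][50:95,310:370],None,fx=12,fy=12,interpolation=cv2.INTER_CUBIC)
cv2.imwrite("pics/w6.png",cv2.convertScaleAbs(a,alpha=2.0,beta=-20))
b=cv2.resize(g["image"][255:285,165:210],None,fx=16,fy=16,interpolation=cv2.INTER_CUBIC)
cv2.imwrite("pics/s6.png",cv2.convertScaleAbs(b,alpha=2.5))
E
```

```text
7.8 [0.52247056 0.34683498 0.07292186] [-1.22101661  0.06018924  6.31223816]
```

View pics/w6.png

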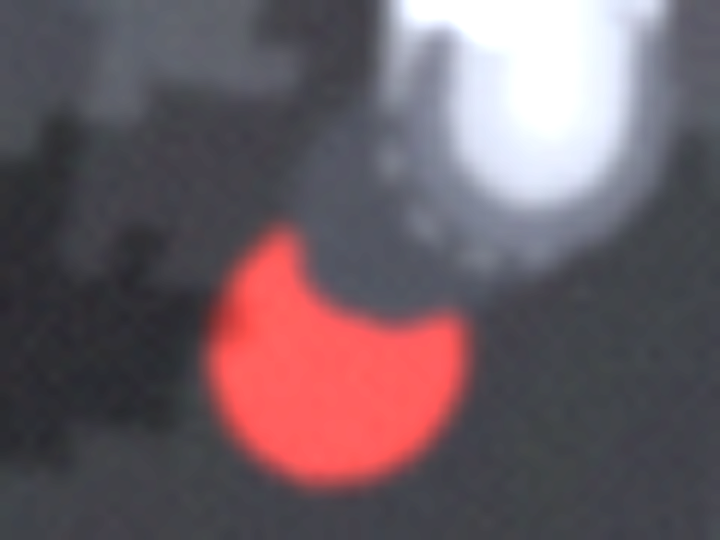

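View pics/s6.png

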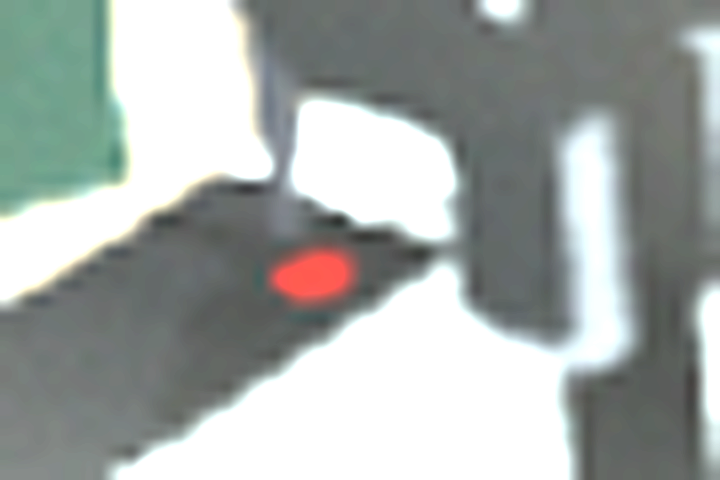

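```bash
python3 - <<'E'
from h import *
w=eyes.grab_frame("wrist");print(r.state()["tcp_pos"])
u=lambda x,y:((x+.5)/12-.5+310,(y+.5)/12-.5+50)
R=onz(w,*u(338,357),.058)
for z,x,y in [(.104,543,150),(.066,375,300),(.066,365,310)]: print(onz(w,*u(x,y),z))
print("R",R)
e=onz(w,*u(543,150),.104)
for z in (.104,.09,.08,.066):
    q=proj(w,[e[0],e[1],z]);print(z,(q+.5-[310,50])*12)
f=eyes.grab_frame("scene")
u=lambda x,y:((x+.5)/16-.5+165,(y+.5)/16-.5+255)
T=onz(f,*u(284,228),.066);R=onz(f,*u(314,276),.058);print(T,R,T-R)
E
```

```text
[0.52243874 0.34684999 0.07290638]
[0.60997192 0.33584369 0.104     ]
[0.60992806 0.33447354 0.066     ]
[0.60949882 0.33477673 0.066     ]
R [0.60856239 0.33433951 0.058     ]
0.104 [543.5 150.5]
0.09 [456.53689302 211.72684302]
0.08 [404.24797202 248.54113898]
0.066 [341.64674113 292.61587216]
[0.61444736 0.33523263 0.066     ] [0.61199737 0.33278195 0.058     ] [0.00244998 0.00245069 0.008     ]
```

Request:
apply_moves --commands '[[[0.1, -0.06, 0, 0, 1.5], [0.1, -0.06, 0, 0, 1.5], [0, 0, 0, 0, 1.5], [0, 0, 0, 0, 1.5]]]'

```text
t: 8.4
tcp_pos: [0.5243, 0.348, 0.0729]
tcp_rot: [[0.984, 0.179, -0.001], [0.179, -0.984, -0.002], [-0.001, 0.002, -1.0]]
ft_force: [-1.4, -2.4, 6.0]
gripper_width: 0.0157
```

```bash
python3 - <<'E'
from h import *
s=r.state();print(s["t"],s["tcp_pos"],s["ft_force"])
f=eyes.grab_frame("wrist");g=eyes.grab_frame("scene")
a=cv2.resize(f["image"][50:95,310:370],None,fx=12,fy=12,interpolation=cv2.INTER_CUBIC)
cv2.imwrite("pics/w7.png",cv2.convertScaleAbs(a,alpha=2.0,beta=-20))
b=cv2.resize(g["image"][255:285,165:210],None,fx=16,fy=16,interpolation=cv2.INTER_CUBIC)
cv2.imwrite("pics/s7.png",cv2.convertScaleAbs(b,alpha=2.5))
print(r.state()["tcp_pos"])
E
```

```text
8.4 [0.52428035 0.3479632  0.0729156 ] [-1.37302607 -2.4236011   6.00684405]
[0.52429583 0.34797613 0.07292615]
```

View pics/w7.png

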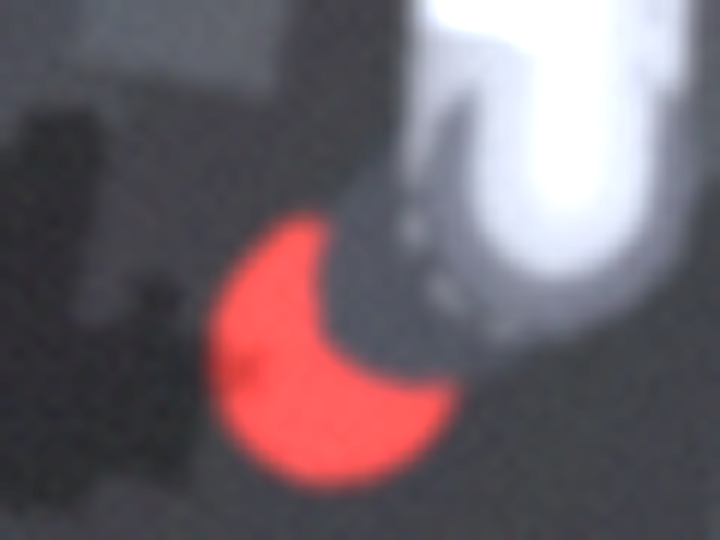

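View pics/s7.png

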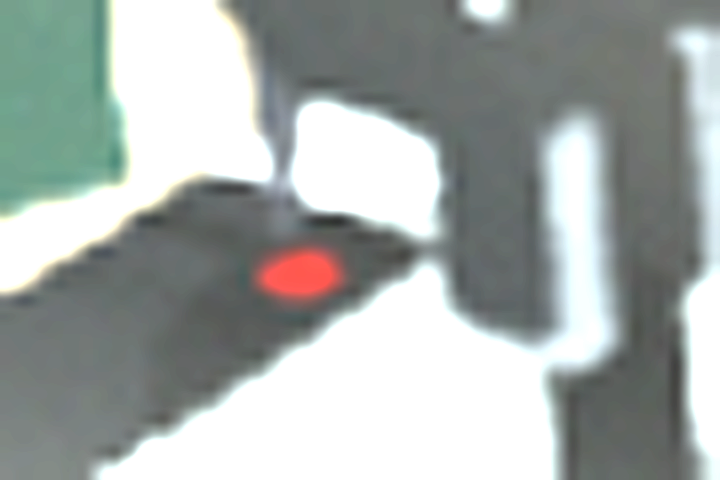

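Request:
apply_moves --commands '[[[0, 0, 0, 0, 1.5], [0, 0, 0, 0, 1.5], [0, 0, 0, 0, 1.5], [0, 0, 0, 0, 1.5], [0, 0, 0, 0, 1.5], [0, 0, 0, 0, 1.5], [0, 0, 0, 0, 1.5], [0, 0, 0, 0, 1.5], [0, 0, 0, 0, 1.5], [0, 0, 0, 0, 1.5]]]'

```text
t: 9.5
tcp_pos: [0.5243, 0.348, 0.0729]
tcp_rot: [[0.984, 0.179, -0.001], [0.179, -0.984, -0.002], [-0.001, 0.002, -1.0]]
ft_force: [-1.4, -1.3, 5.6]
gripper_width: 0.0158
```

Request:
apply_moves --commands '[[[0, 0, 0, 0, 1.5], [0, 0, 0, 0, 1.5], [0, 0, 0, 0, 1.5], [0, 0, 0, 0, 1.5], [0, 0, 0, 0, 1.5], [0, 0, 0, 0, 1.5], [0, 0, 0, 0, 1.5], [0, 0, 0, 0, 1.5], [0, 0, 0, 0, 1.5], [0, 0, 0, 0, 1.5]]]'

```text
t: 10.5
tcp_pos: [0.5243, 0.3479, 0.0729]
tcp_rot: [[0.984, 0.179, -0.001], [0.179, -0.984, -0.002], [-0.001, 0.002, -1.0]]
ft_force: [-0.9, -1.1, 5.8]
gripper_width: 0.0157
```

Request:
apply_moves --commands '[[[-0.1, 0.2, 0, 0, 1.5], [-0.2, 0.5, 0, 0, 1.5], [-0.4, 0.8, 0, 0, 1.5], [-0.4, 0.9, 0, 0, 1.5], [-0.4, 0.9, 0, 0, 1.5], [-0.4, 0.8, 0, 0, 1.5], [-0.2, 0.5, 0, 0, 1.5], [-0.2, 0.4, 0, 0, 1.5], [0, 0, 0, 0, 1.5], [0, 0, 0, 0, 1.5]]]'

```text
t: 11.5
tcp_pos: [0.5106, 0.2939, 0.0729]
tcp_rot: [[0.984, 0.179, -0.001], [0.179, -0.984, -0.002], [-0.001, 0.002, -1.0]]
ft_force: [-0.1, -0.6, 7.4]
gripper_width: 0.0156
```

```bash
python3 - <<'E'
from h import *
s=r.state();print(s["t"],s["tcp_pos"],s["ft_force"],yaw(s["tcp_rot"]))
f=eyes.grab_frame("wrist");g=eyes.grab_frame("scene")
cv2.imwrite("pics/w8.png",f["image"])
b=cv2.resize(g["image"][250:295,160:220],None,fx=12,fy=12,interpolation=cv2.INTER_CUBIC)
cv2.imwrite("pics/s8.png",cv2.convertScaleAbs(b,alpha=2.5))
print(r.state()["tcp_pos"])
E
```

```text
11.5 [0.51056673 0.29387469 0.07287315] [-0.14943443 -0.57401165  7.40481729] 10.318330855395093
[0.51054697 0.29388689 0.07288732]
```

View pics/w8.png

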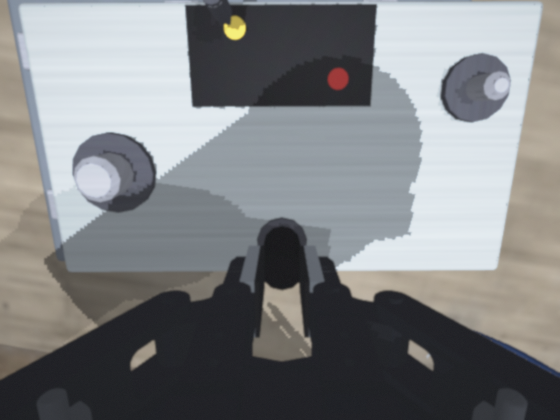

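View pics/s8.png

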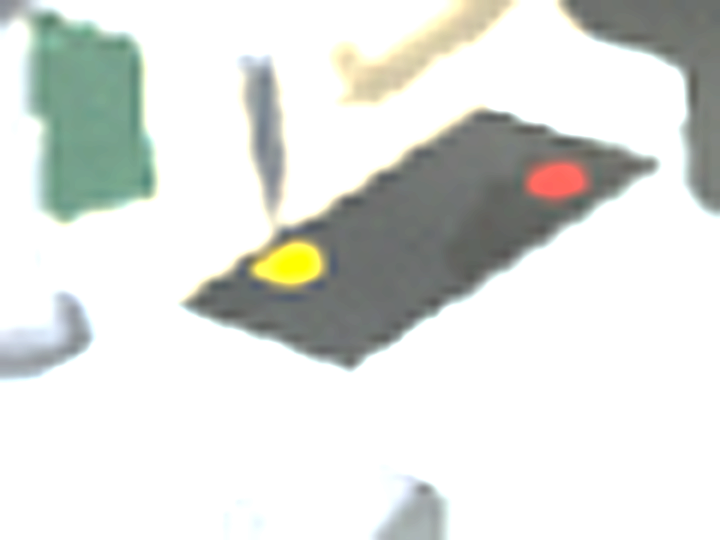

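```bash
python3 - <<'E'
from h import *
f=eyes.grab_frame("wrist");g=eyes.grab_frame("scene")
for p in [(.610,.335)]:
    print("ideal scene offset",proj(g,[*p,.058])-proj(g,[*p,.066]))
u=lambda x,y:((x+.5)/12-.5+160,(y+.5)/12-.5+250)
T=onz(g,*u(276,228),.066);Y=onz(g,*u(290,263),.058);print(T,Y,T-Y)
b=cv2.resize(f["image"][0:50,195:260],None,fx=12,fy=12,interpolation=cv2.INTER_CUBIC)
cv2.imwrite("pics/w9.png",cv2.convertScaleAbs(b,alpha=1.8))
for x,y in [(.610,.335),(.611,.336)]: print("pred tip",(proj(f,[x,y,.066])+.5-[195,0])*12,(proj(f,[x,y,.077])+.5-[195,0])*12,"pt under",(proj(f,[x,y,.058])+.5-[195,0])*12)
E
```

```text
ideal scene offset [0.33129504 3.0527923 ]
[0.61486333 0.33420329 0.066     ] [0.61390271 0.33260326 0.058     ] [0.00096062 0.00160003 0.008     ]
pred tip [444.96144111 295.77658695] [401.12307807 216.48041484] pt under [473.2344365 346.9176459]
pred tip [422.44148408 261.65956279] [376.84089705 179.66600149] pt under [451.84385241 314.5274105 ]
```

View pics/w9.png

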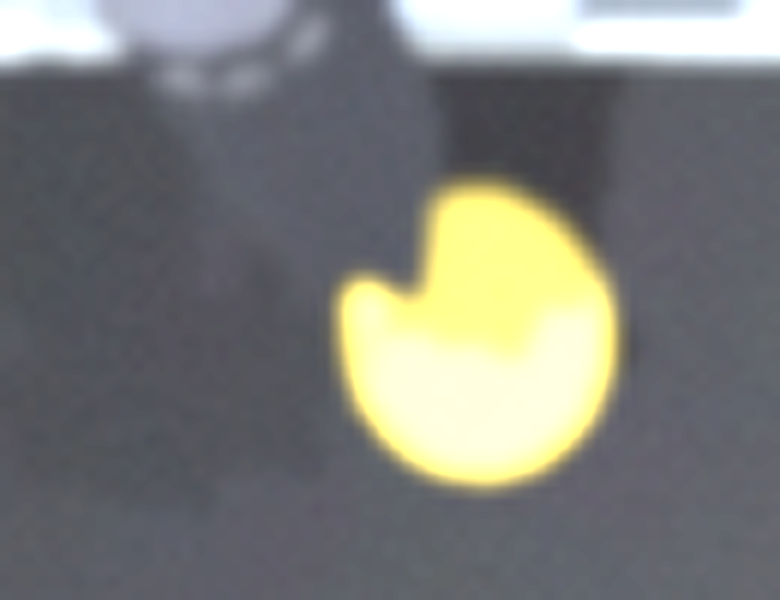

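Request:
apply_moves --commands '[[[0, -0.06, 0, 0, 1.5], [0, -0.06, 0, 0, 1.5], [0, 0, 0, 0, 1.5], [0, 0, 0, 0, 1.5], [0, 0, 0, 0, 1.5]]]'

```text
t: 12.2
tcp_pos: [0.5103, 0.2951, 0.0729]
tcp_rot: [[0.984, 0.179, -0.001], [0.179, -0.984, -0.002], [-0.001, 0.002, -1.0]]
ft_force: [-0.8, -0.9, 7.1]
gripper_width: 0.0162
```

```bash
python3 - <<'E'
from h import *
s=r.state();print(s["t"],s["tcp_pos"],s["ft_force"],yaw(s["tcp_rot"]))
f=eyes.grab_frame("wrist");g=eyes.grab_frame("scene")
b=cv2.resize(f["image"][0:50,195:260],None,fx=12,fy=12,interpolation=cv2.INTER_CUBIC)
cv2.imwrite("pics/w10.png",cv2.convertScaleAbs(b,alpha=1.8))
b=cv2.resize(g["image"][250:295,160:220],None,fx=12,fy=12,interpolation=cv2.INTER_CUBIC)
cv2.imwrite("pics/s10.png",cv2.convertScaleAbs(b,alpha=2.5))
E
```

```text
12.2 [0.51033114 0.29509797 0.07289816] [-0.790947   -0.9235174   7.09457928] 10.325733570432934
```

View pics/w10.png

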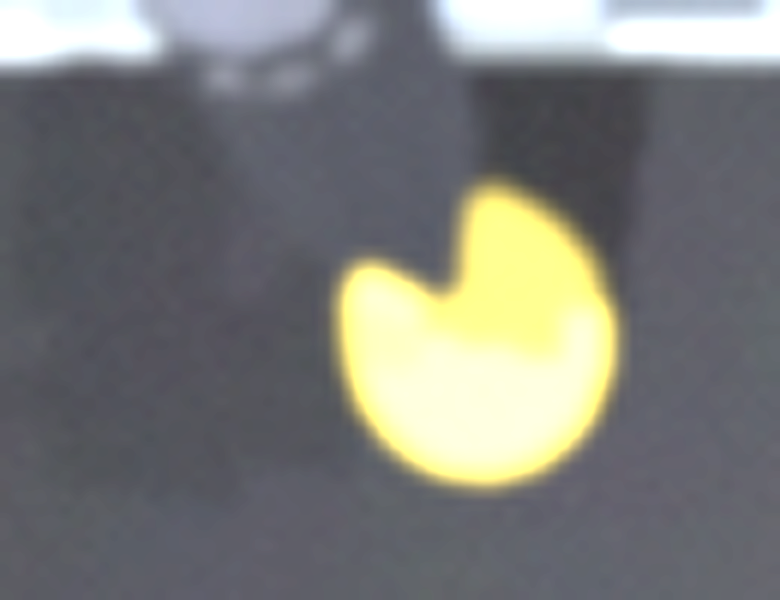

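Request:
apply_moves --commands '[[[0, 0, 0, 0, 6], [0, 0, 0, 0, 6], [0, 0, 0, 0, 6], [0, 0, 0, 0, 6], [0, 0, -1.0, 0, 6], [0, 0, -3.0, 0, 6], [0, 0, -4.0, 0, 6], [0, 0, -4.0, 0, 6], [0, 0, -3.0, 0, 6], [0, 0, 0, 0, 6]]]'

```text
t: 13.3
tcp_pos: [0.5129, 0.2979, 0.229]
tcp_rot: [[0.984, 0.18, 0.009], [0.18, -0.984, 0.006], [0.01, -0.004, -1.0]]
ft_force: [0.0, 0.7, 0.6]
gripper_width: 0.0602
```

Request:
apply_moves --commands '[[[0, 0, 0, 0, 6], [0, 0, 0, 0, 6]]]'

```text
t: 13.5
tcp_pos: [0.5102, 0.2966, 0.2218]
tcp_rot: [[0.984, 0.18, -0.002], [0.18, -0.984, -0.001], [-0.002, 0.001, -1.0]]
ft_force: [0.0, 0.4, -0.3]
gripper_width: 0.0601
```

```bash
python3 - <<'E'
from h import *
s=r.state();print(s["t"],s["tcp_pos"],s["ft_force"],yaw(s["tcp_rot"]))
f=eyes.grab_frame("wrist");g=eyes.grab_frame("scene")
cv2.imwrite("pics/w11.png",cv2.resize(f["image"][0:210,130:405],None,fx=2.9,fy=2.85,interpolation=cv2.INTER_CUBIC))
np.save("w11.npy",f,allow_pickle=True)
np.save("s11.npy",g,allow_pickle=True)
crop(g,110,220,290,345,4,"s11.png")
print(r.state()["tcp_pos"])
E
```

```text
13.5 [0.51017478 0.29659734 0.22175094] [ 0.04098438  0.3658235  -0.26984238] 10.345496300440203
[0.51023143 0.29649962 0.22144877]
```

View pics/w11.png

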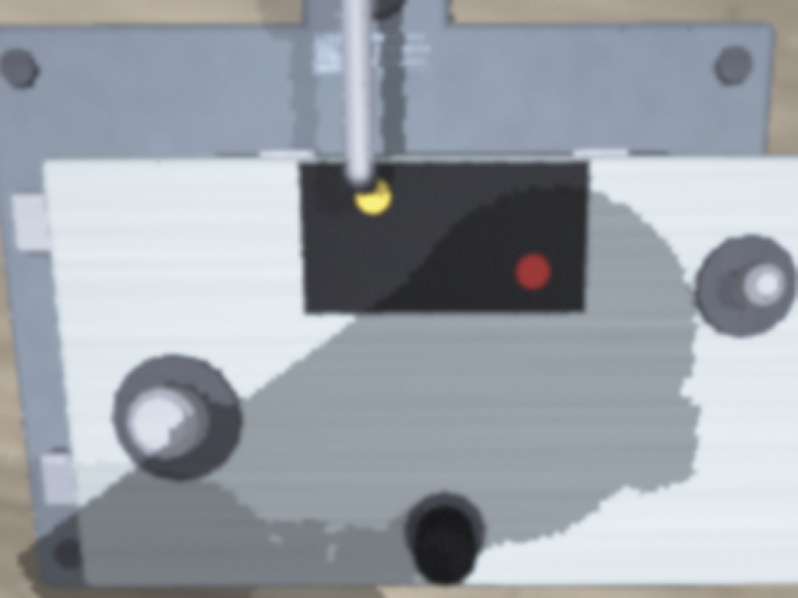

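View pics/s11.png

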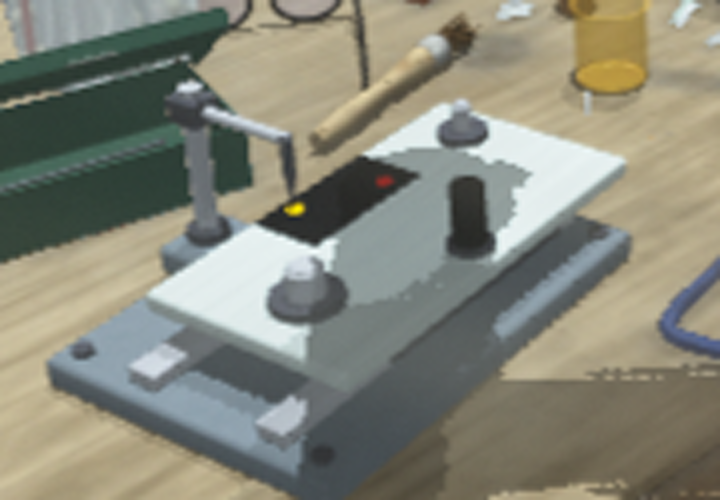

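```bash
python3 - <<'E'
from h import *
f=np.load("w11.npy",allow_pickle=True).item();g=np.load("s11.npy",allow_pickle=True).item()
P={}
for n,x,y,z in [("yel",372,197,.058),("red",533,272,.058),("big",156,420,.082),("small",768,284,.082),("knob",445,550,.098),("tip",375,188,.066),("rodend",360,175,.104)]:
    P[n]=onz(f,(x+.5)/2.9-.5+130,(y+.5)/2.85-.5,z);print(n,P[n].round(4))
a=lambda v,w:np.degrees(np.arctan2(v[1],v[0])-np.arctan2(w[1],w[0]))
print(a(P["yel"]-P["red"],(23,50)),a(P["small"]-P["big"],(41,-182)),np.linalg.norm(P["small"]-P["big"]))
for n,x,y,z in [("yel",295,209,.058),("red",385,182,.058),("big",301,263,.082),("small",461,101,.082),("tip",292,197,.066)]:
    print("sc",n,onz(g,(x+.5)/4-.5+110,(y+.5)/4-.5+220,z).round(4))
im=f["image"]
b=cv2.resize(im[45:85,235:285],None,fx=12,fy=12,interpolation=cv2.INTER_CUBIC);cv2.imwrite("pics/w12.png",cv2.convertScaleAbs(b,alpha=1.8))
b=cv2.resize(g["image"][250:295,160:220],None,fx=12,fy=12,interpolation=cv2.INTER_CUBIC);cv2.imwrite("pics/s12.png",cv2.convertScaleAbs(b,alpha=2.))
E
```

```text
yel [0.6095 0.3362 0.058 ]
red [0.5964 0.2826 0.058 ]
big [0.5315 0.3885 0.082 ]
small [0.6039 0.2159 0.082 ]
knob [0.5103 0.2952 0.098 ]
tip [0.6113 0.3351 0.066 ]
rodend [0.6096 0.3364 0.104 ]
11.027277336227895 10.074266797077964 0.1871859074674351
sc yel [0.613  0.3342 0.058 ]
sc red [0.5983 0.2811 0.058 ]
sc big [0.5332 0.3872 0.082 ]
sc small [0.6056 0.2146 0.082 ]
sc tip [0.6135 0.335  0.066 ]
```

View pics/w12.png

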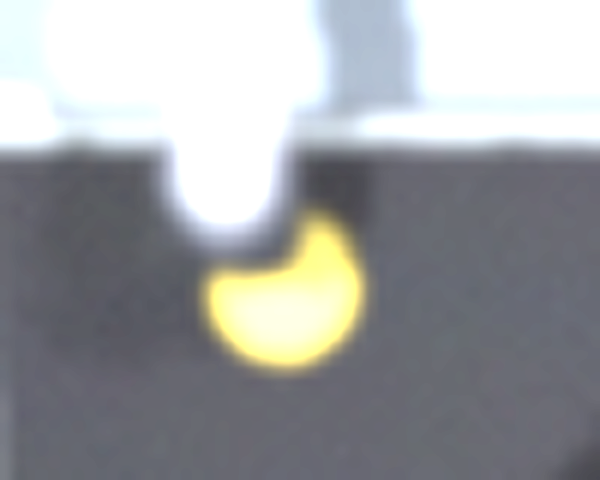

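View pics/s12.png

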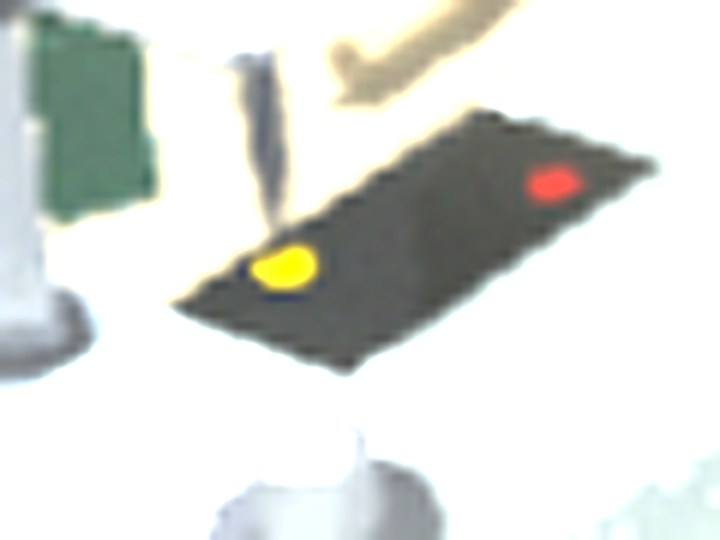

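```bash
python3 - <<'E'
from h import *
s=r.state();p0=s["tcp_pos"];y0=yaw(s["tcp_rot"]);print(p0,y0)
a0=np.arctan2(p0[1],p0[0]);r0=np.hypot(*p0[:2]);a1=np.arctan2(-.2925,.5615);r1=np.hypot(.5615,.2925)
N=18;poses=[]
for i in range(1,N+1):
    k=i/N;k=k+.0;a=a0+(a1-a0)*k;rad=r0+(r1-r0)*k
    z=p0[2]+(.26-p0[2])*min(1,k/.25)-.05*max(0,(k-.7)/.3)
    poses.append(((rad*np.cos(a),rad*np.sin(a),z),y0+(-110.8-y0)*k))
rows,p,R=plan(poses,6);show(rows);print(p,yaw(R))
E
```

```text
[0.51023143 0.29649962 0.22144877] 10.343898024310569
[[[1.3, 3.1, -0.9, 6.7, 6], [1.4, 3.0, -0.8, 6.8, 6], [1.6, 2.9, -0.9, 6.7, 6], [1.9, 2.8, -0.8, 6.7, 6], [2.0, 2.7, -0.4, 6.8, 6], [2.1, 2.6, 0.0, 6.7, 6], [2.4, 2.5, 0.0, 6.7, 6], [2.4, 2.3, 0.0, 6.7, 6], [2.7, 2.2, 0.0, 6.8, 6], [2.8, 2.0, 0.0, 6.7, 6]]]
[[[2.9, 1.9, 0.0, 6.7, 6], [3.0, 1.7, 0.0, 6.8, 6], [3.1, 1.5, 0.4, 6.7, 6], [3.2, 1.3, 0.9, 6.7, 6], [3.4, 1.1, 0.9, 6.8, 6], [3.4, 0.9, 1.0, 6.7, 6], [3.4, 0.7, 0.9, 6.7, 6], [3.5, 0.5, 0.9, 6.7, 6]]]
[ 0.56121027 -0.29234342  0.21030129] -110.75594052614694
```

Request:
apply_moves --commands '[[[1.3, 3.1, -0.9, 6.7, 6], [1.4, 3.0, -0.8, 6.8, 6], [1.6, 2.9, -0.9, 6.7, 6], [1.9, 2.8, -0.8, 6.7, 6], [2.0, 2.7, -0.4, 6.8, 6], [2.1, 2.6, 0.0, 6.7, 6], [2.4, 2.5, 0.0, 6.7, 6], [2.4, 2.3, 0.0, 6.7, 6], [2.7, 2.2, 0.0, 6.8, 6], [2.8, 2.0, 0.0, 6.7, 6]]]'

```text
t: 14.6
tcp_pos: [0.6142, -0.0215, 0.2595]
tcp_rot: [[0.541, -0.841, -0.002], [-0.841, -0.541, -0.0], [-0.001, 0.002, -1.0]]
ft_force: [0.3, 0.2, 0.8]
gripper_width: 0.0599
```

Request:
apply_moves --commands '[[[2.9, 1.9, 0.0, 6.7, 6], [3.0, 1.7, 0.0, 6.8, 6], [3.1, 1.5, 0.4, 6.7, 6], [3.2, 1.3, 0.9, 6.7, 6], [3.4, 1.1, 0.9, 6.8, 6], [3.4, 0.9, 1.0, 6.7, 6], [3.4, 0.7, 0.9, 6.7, 6], [3.5, 0.5, 0.9, 6.7, 6], [0, 0, 0, 0, 6], [0, 0, 0, 0, 6]]]'

```text
t: 15.6
tcp_pos: [0.561, -0.2926, 0.2096]
tcp_rot: [[-0.355, -0.935, -0.002], [-0.935, 0.355, 0.001], [0.0, 0.002, -1.0]]
ft_force: [-0.1, -0.2, 0.6]
gripper_width: 0.06
```

```bash
python3 - <<'E'
from h import *
s=r.state();print(s["t"],s["tcp_pos"],yaw(s["tcp_rot"]),s["qpos"].round(2))
f=eyes.grab_frame("wrist");cv2.imwrite("pics/w13.png",f["image"]);print(r.state()["tcp_pos"])
np.save("w13.npy",f,allow_pickle=True)
E
```

```text
15.6 [ 0.56099675 -0.29255479  0.20960279] -110.81173196340774 [-0.23  0.42  0.35 -0.   -1.5  -0.13]
[ 0.56161609 -0.29186032  0.21016182]
```

View pics/w13.png

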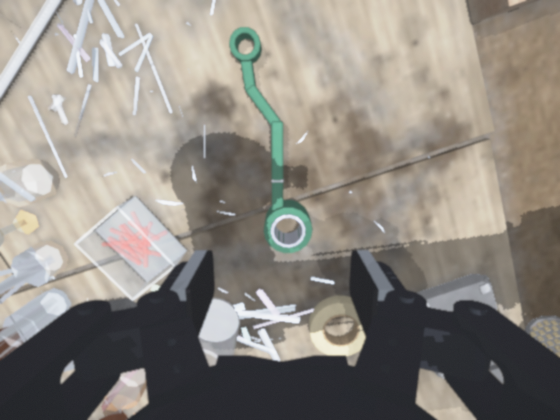

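```bash
python3 - <<'E'
from h import *
f=np.load("w13.npy",allow_pickle=True).item()
cv2.imwrite("pics/w14.png",cv2.resize(f["image"][15:260,215:335],None,fx=2.4,fy=2.4,interpolation=cv2.INTER_CUBIC))
b=f["image"][140:210,245:315];cv2.imwrite("pics/w15.png",cv2.resize(b,None,fx=8,fy=8,interpolation=cv2.INTER_CUBIC))
E
```

```text
(no output)
```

View pics/w14.png

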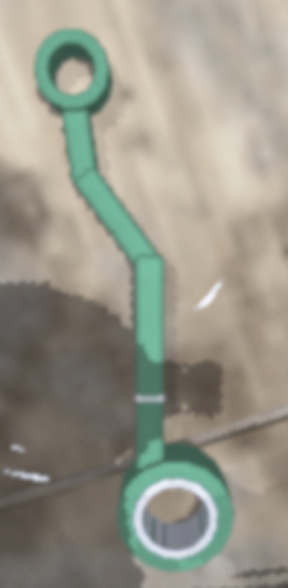

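View pics/w15.png

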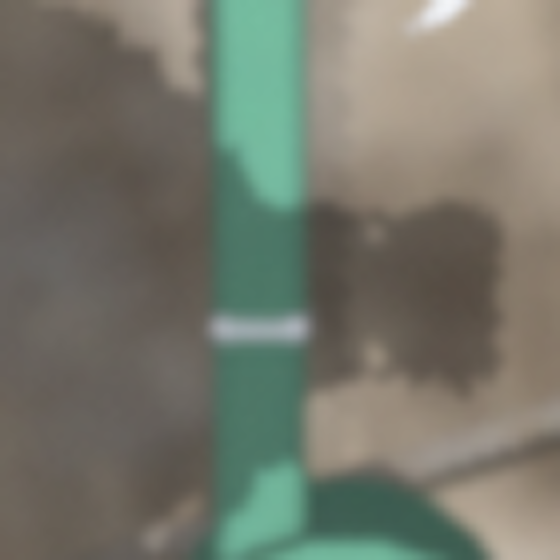

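```bash
python3 - <<'E'
from h import *
f=np.load("w13.npy",allow_pickle=True).item()
bal=onz(f,277.06,180.56,.030)
u=lambda x,y:(215+(x+.5)/2.4-.5,15+(y+.5)/2.4-.5)
boss=onz(f,*u(175.5,516.5),.036);eye=onz(f,*u(72,68),.028)
bend=onz(f,*u(148,258),.03)
print(bal,boss,eye,np.linalg.norm((boss-eye)[:2]),np.hypot(41,182))
d=boss-eye;print("yaw",np.degrees(np.arctan2(d[1],d[0]))-np.degrees(np.arctan2(182,-41)))
d=bal-bend;print("web yaw",np.degrees(np.arctan2(d[1],d[0]))-90)
s=r.state();print(s["tcp_pos"],yaw(s["tcp_rot"]))
th=np.radians(-20.8);B=np.array([[np.cos(th),-np.sin(th)],[np.sin(th),np.cos(th)]])
print("orig from boss",boss[:2]-B@[-.011,.052],"eye",eye[:2]-B@[.030,-.130])
print("tool shift",s["tcp_rot"].T@(bal-s["tcp_pos"]))
E
```

```text
[ 0.56427593 -0.29454277  0.03      ] [ 0.5720659  -0.24255564  0.036     ] [ 0.54602748 -0.42624288  0.028     ] 0.1855235868077934 186.560981987124
yaw -20.763523962693398
web yaw -20.32677931981496
[ 0.56161609 -0.29186032  0.21016182] -110.73139387441329
orig from boss [ 0.56388342 -0.29507275] eye [ 0.56414661 -0.29406233]
tool shift [ 0.00155981 -0.00362695  0.18015816]
```

Request:
apply_moves --commands '[[[0.2, -0.4, 2.5, 0, 6], [0, 0, 3.5, 0, 6], [0, 0, 3.5, 0, 6], [0, 0, 3.5, 0, 6], [0, 0, 3.0, 0, 6], [0, 0, 2.0, 0, 6], [0, 0, 1.0, 0, 6], [0, 0, 0, 0, 6], [0, 0, 0, 0, 6]]]'

```text
t: 16.55
tcp_pos: [0.5659, -0.2952, 0.0219]
tcp_rot: [[-0.353, -0.936, 0.002], [-0.936, 0.353, -0.001], [0.0, -0.002, -1.0]]
ft_force: [-0.0, 0.5, 0.7]
gripper_width: 0.0601
```

```bash
python3 - <<'E'
from h import *
s=r.state();print(s["t"],s["tcp_pos"],yaw(s["tcp_rot"]),s["ft_force"])
f=eyes.grab_frame("wrist");cv2.imwrite("pics/w16.png",f["image"]);print(r.state()["tcp_pos"])
b=s["tcp_pos"]+s["tcp_rot"]@[0,0,0]
print(proj(f,[b[0],b[1],.030]))
E
```

```text
16.55 [ 0.56589586 -0.29519136  0.02193624] -110.68659107452092 [-0.02431131  0.53661484  0.72211429]
[ 0.5661528  -0.29535626  0.02237703]
[280.86628248 253.5983873 ]
```

View pics/w16.png

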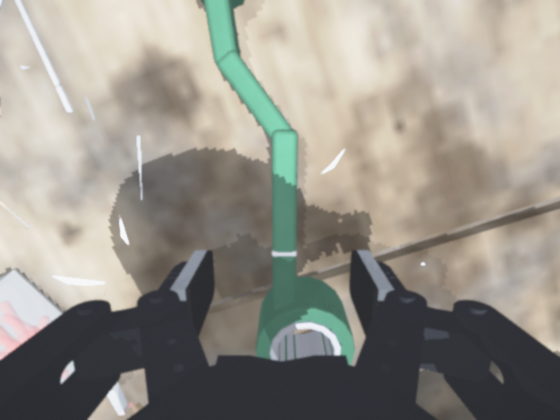

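Request:
apply_moves --commands '[[[0, 0.2, 0.5, 0, 6], [0, 0, 0.4, 0, 5], [0, 0, 0, 0, 3], [0, 0, 0, 0, 2], [0, 0, 0, 0, 0.8], [0, 0, 0, 0, 0.8], [0, 0, 0, 0, 0.8], [0, 0, 0, 0, 0.8], [0, 0, 0, 0, 0.8], [0, 0, 0, 0, 0.8]]]' --squeeze 90

```text
t: 17.6
tcp_pos: [0.5629, -0.2945, 0.0117]
tcp_rot: [[-0.354, -0.935, -0.0], [-0.935, 0.354, -0.0], [0.0, 0.0, -1.0]]
ft_force: [-0.8, 0.3, -0.2]
gripper_width: 0.008
```

```bash
python3 - <<'E'
from h import *
s=r.state();print(s["t"],s["tcp_pos"],yaw(s["tcp_rot"]),s["ft_force"],s["gripper_width"])
f=eyes.grab_frame("wrist");cv2.imwrite("pics/w17.png",f["image"])
g=eyes.grab_frame("scene");crop(g,300,150,440,255,5,"s17.png")
E
```

```text
17.6 [ 0.56291892 -0.29454794  0.01169591] -110.75825806614257 [-0.75218346  0.33544736 -0.2382773 ] 0.00798766931731455
```

View pics/w17.png

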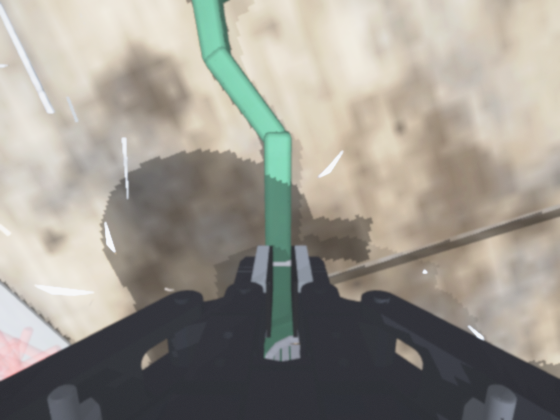

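View pics/s17.png

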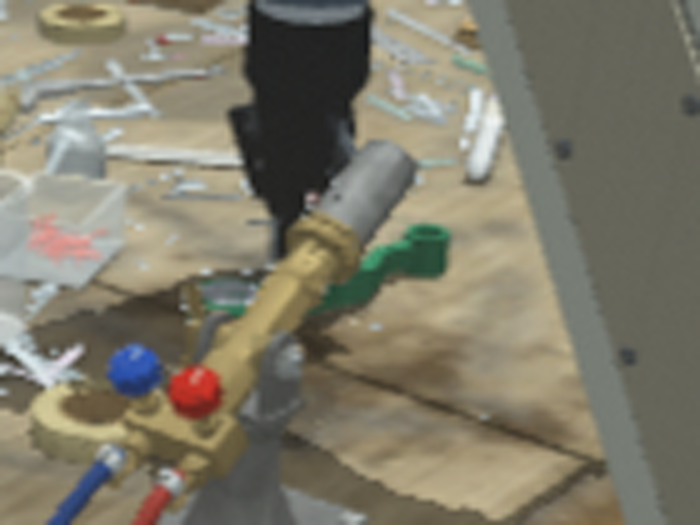

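Request:
apply_moves --commands '[[[0, 0, 0, 0, 0], [0, 0, 0, 0, 0], [0, 0, 0, 0, 0], [0, 0, 0, 0, 0]]]' --squeeze 90

```text
t: 18.1
tcp_pos: [0.5629, -0.2945, 0.0117]
tcp_rot: [[-0.354, -0.935, 0.0], [-0.935, 0.354, 0.0], [-0.0, -0.0, -1.0]]
ft_force: [-0.0, -0.7, -0.5]
gripper_width: 0.0002
```

Request:
apply_moves --commands '[[[0, 0, -0.5, 0, 0], [0, 0, -1.0, 0, 0], [0, 0, -1.5, 0, 0], [0, 0, -1.5, 0, 0], [0, 0, -1.0, 0, 0], [0, 0, -0.5, 0, 0], [0, 0, 0, 0, 0], [0, 0, 0, 0, 0]]]'

```text
t: 18.9
tcp_pos: [0.5626, -0.2943, 0.0712]
tcp_rot: [[-0.355, -0.935, -0.001], [-0.935, 0.355, 0.001], [-0.0, 0.001, -1.0]]
ft_force: [0.5, -0.2, -0.5]
gripper_width: 0.0003
```

```bash
python3 - <<'E'
from h import *
s=r.state();print(s["t"],s["tcp_pos"],yaw(s["tcp_rot"]),s["ft_force"],s["ft_torque"],s["gripper_width"])
f=eyes.grab_frame("wrist");cv2.imwrite("pics/w18.png",f["image"])
g=eyes.grab_frame("scene");crop(g,300,150,440,255,5,"s18.png")
E
```

```text
18.9 [ 0.56261128 -0.29434288  0.07116138] -110.7656836888096 [ 0.48513507 -0.17727051 -0.52727151] [-4.76551374e-03 -4.99125681e-05 -3.99815407e-03] 0.0002632983982654317
```

View pics/w18.png

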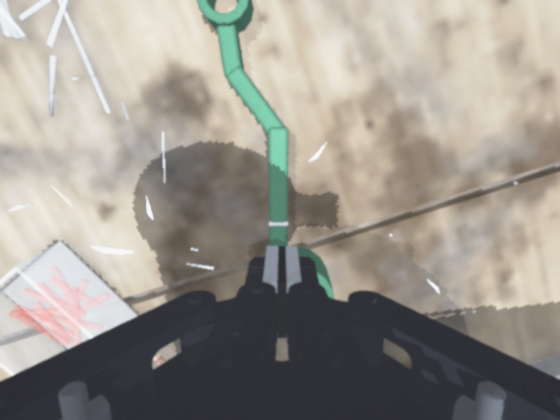

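View pics/s18.png

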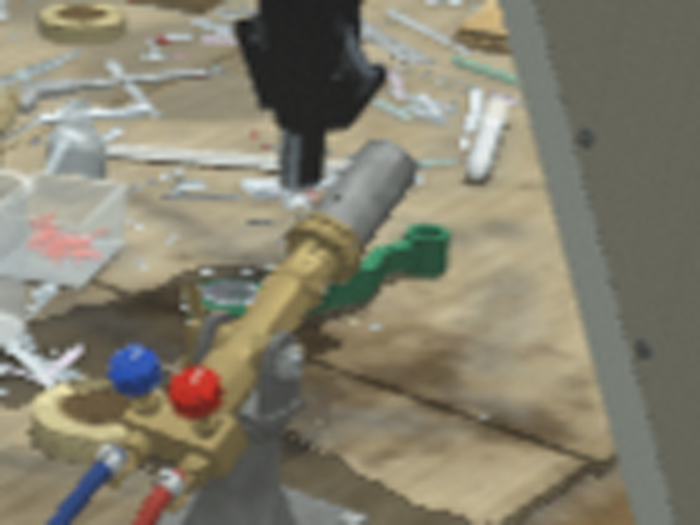

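```bash
python3 - <<'E'
from h import *
s=r.state();p=s["tcp_pos"];R=s["tcp_rot"]
g=eyes.grab_frame("scene");t=eyes.grab_frame("top")
for d in (-.054-.011,-.03,-.02,-.011,0,.008):
    for x in (-.011,.011):
        q=proj(g,p+R@[x,0,d]);print(d,x,((q+.5-[300,150])*5).round(0))
print(s["t"])
E
```

```text
-0.065 -0.011 [289. 127.]
-0.065 0.011 [319. 121.]
-0.03 -0.011 [286. 181.]
-0.03 0.011 [316. 175.]
-0.02 -0.011 [285. 196.]
-0.02 0.011 [315. 190.]
-0.011 -0.011 [285. 210.]
-0.011 0.011 [314. 204.]
0 -0.011 [284. 227.]
0 0.011 [313. 221.]
0.008 -0.011 [283. 239.]
0.008 0.011 [312. 232.]
19.0
```

Request:
apply_moves --commands '[[[0, -0.1, 0, 0, 3.5], [0, 0, 0, 0, 3.5], [0, 0, 0, 0, 3.5], [0, 0, 1.5, 0, 3.5], [0, 0, 2.0, 0, 3.5], [0, 0, 1.5, 0, 3.5], [0, 0, 1.0, 0, 3.5], [0, 0, 0, 0, 3.5], [0, 0, 0, 0, 3.5]]]' --squeeze 60

```text
t: 20.0
tcp_pos: [0.5642, -0.2951, 0.0122]
tcp_rot: [[-0.354, -0.935, 0.0], [-0.935, 0.354, -0.001], [0.0, -0.001, -1.0]]
ft_force: [-0.4, -0.1, 0.2]
gripper_width: 0.0353
```

```bash
python3 - <<'E'
from h import *
s=r.state();print(s["t"],s["tcp_pos"],yaw(s["tcp_rot"]),s["ft_force"],s["gripper_width"])
f=eyes.grab_frame("wrist");cv2.imwrite("pics/w19.png",f["image"])
g=eyes.grab_frame("scene");crop(g,300,150,440,255,5,"s19.png")
print(r.state()["tcp_pos"])
E
```

```text
20.0 [ 0.56421214 -0.29513533  0.01221422] -110.74653082476046 [-0.44465965 -0.07797294  0.15042568] 0.03526493945641202
[ 0.56462385 -0.29520031  0.01281168]
```

View pics/w19.png

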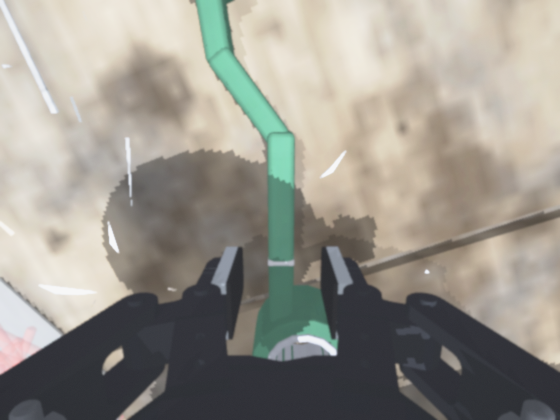

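View pics/s19.png

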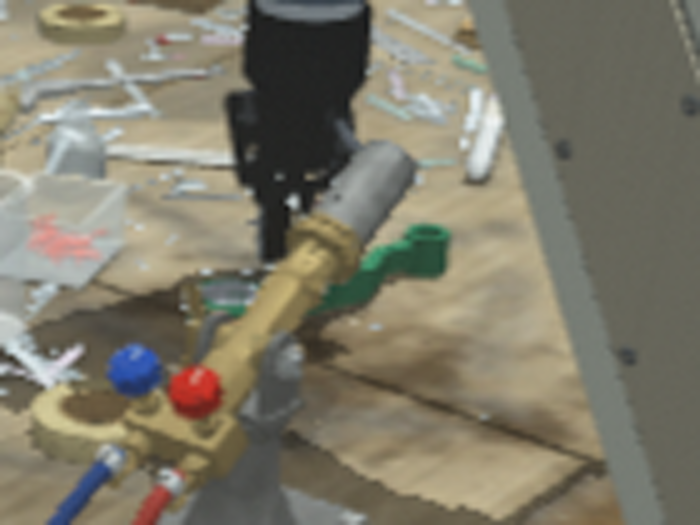

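Request:
apply_moves --commands '[[[0, 0, 0.8, 0, 3.5], [0, 0, 0.8, 0, 3.5], [0, 0, 0.4, 0, 3.5], [0, 0, 0, 0, 3.5], [0, 0, 0, 0, 3.5]]]'

```text
t: 20.6
tcp_pos: [0.5638, -0.2949, -0.0085]
tcp_rot: [[-0.354, -0.935, -0.0], [-0.935, 0.354, -0.0], [0.0, 0.0, -1.0]]
ft_force: [-0.6, 0.1, -0.1]
gripper_width: 0.0352
```

```bash
python3 - <<'E'
from h import *
s=r.state();print(s["t"],s["tcp_pos"],yaw(s["tcp_rot"]),s["ft_force"],s["gripper_width"])
f=eyes.grab_frame("wrist");cv2.imwrite("pics/w20.png",f["image"])
g=eyes.grab_frame("scene");crop(g,320,160,400,230,8,"s20.png")
p=s["tcp_pos"];R=s["tcp_rot"]
for y in (-.0175,.0175):
  for d in (-.03,-.02,-.01,.008): print(y,d,((proj(g,p+R@[-.011,y,d])+.5-[320,160])*8).round(),((proj(g,p+R@[.011,y,d])+.5-[320,160])*8).round())
E
```

```text
20.6 [ 0.56384154 -0.29494784 -0.00845303] -110.7520488570422 [-0.58050254  0.09463981 -0.11093279] 0.0351751795051281
-0.0175 -0.03 [259. 383.] [305. 372.]
-0.0175 -0.02 [258. 406.] [304. 395.]
-0.0175 -0.01 [256. 429.] [302. 418.]
-0.0175 0.008 [254. 470.] [300. 459.]
0.0175 -0.03 [311. 415.] [357. 404.]
0.0175 -0.02 [309. 438.] [356. 427.]
0.0175 -0.01 [308. 462.] [354. 451.]
0.0175 0.008 [305. 503.] [351. 492.]
```

View pics/w20.png

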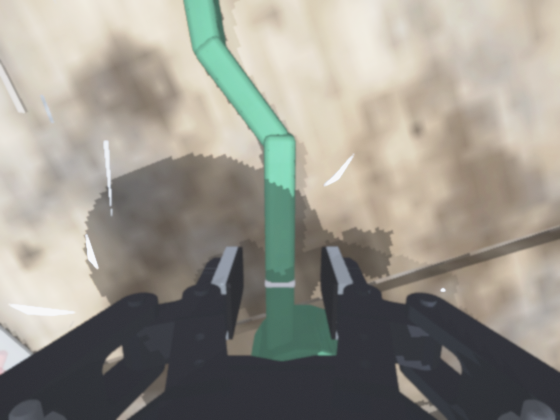

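View pics/s20.png

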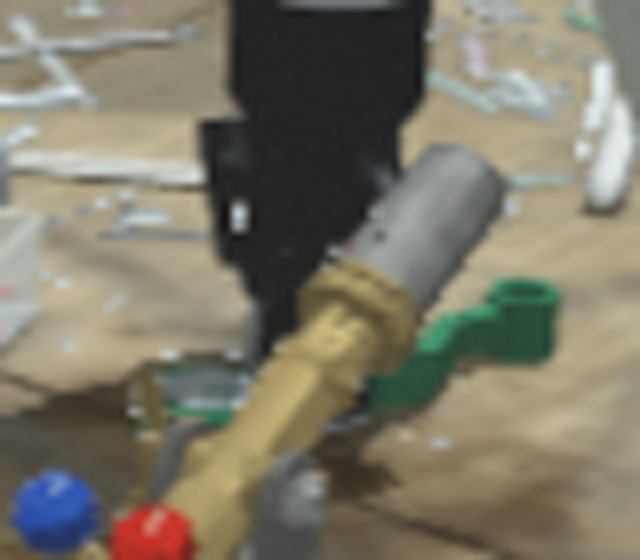

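Request:
apply_moves --commands '[[[0, 0, 0.3, 0, 3.5], [0, 0, 0.3, 0, 3.5], [0, 0, 0.2, 0, 3.5], [0, 0, 0, 0, 3.5]]]'

```text
t: 21.1
tcp_pos: [0.5635, -0.2948, -0.0169]
tcp_rot: [[-0.354, -0.935, -0.001], [-0.935, 0.354, 0.0], [0.0, 0.001, -1.0]]
ft_force: [0.3, 1.0, -0.0]
gripper_width: 0.035
```

Request:
apply_moves --commands '[[[0, 0, 0, 0, 0], [0, 0, 0, 0, 0], [0, 0, 0, 0, 0], [0, 0, 0, 0, 0], [0, 0, 0, 0, 0], [0, 0, 0, 0, 0], [0, 0, 0, 0, 0]]]' --squeeze 80

```text
t: 21.8
tcp_pos: [0.5641, -0.2949, -0.016]
tcp_rot: [[-0.354, -0.935, 0.001], [-0.935, 0.354, -0.0], [0.0, -0.001, -1.0]]
ft_force: [0.3, 0.9, 5.1]
gripper_width: 0.0102
```

```bash
python3 - <<'E'
from h import *
s=r.state();print(s["t"],s["tcp_pos"],yaw(s["tcp_rot"]),s["ft_force"],s["gripper_width"])
f=eyes.grab_frame("wrist");cv2.imwrite("pics/w21.png",f["image"])
E
```

```text
21.8 [ 0.56410475 -0.29494551 -0.01596406] -110.74999784222123 [0.29010535 0.93816672 5.06932484] 0.010237690979919648
```

View pics/w21.png

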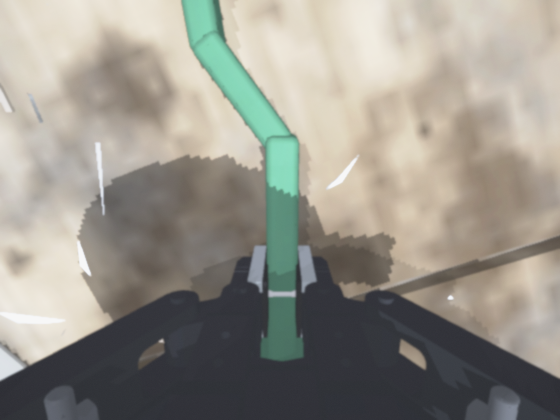

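Request:
apply_moves --commands '[[[0, 0, -0.3, 0, 0], [0, 0, -0.7, 0, 0], [0, 0, -1.0, 0, 0], [0, 0, -1.0, 0, 0], [0, 0, -1.0, 0, 0], [0, 0, -0.5, 0, 0], [0, 0, 0, 0, 0], [0, 0, 0, 0, 0]]]'

```text
t: 22.65
tcp_pos: [0.5637, -0.2947, 0.0285]
tcp_rot: [[-0.355, -0.935, -0.0], [-0.935, 0.355, 0.0], [-0.0, 0.0, -1.0]]
ft_force: [0.2, 0.5, -5.4]
gripper_width: 0.0109
```

```bash
python3 - <<'E'
from h import *
s=r.state();print(s["t"],s["tcp_pos"],yaw(s["tcp_rot"]),s["ft_force"],s["ft_torque"],s["gripper_width"])
f=eyes.grab_frame("wrist");cv2.imwrite("pics/w22.png",f["image"])
g=eyes.grab_frame("scene");crop(g,320,160,400,230,8,"s22.png")
E
```

```text
22.65 [ 0.56368008 -0.29470672  0.0285304 ] -110.76646497488751 [ 0.21437621  0.54518158 -5.44334654] [ 0.00826393  0.02511828 -0.01915753] 0.010852098160110945
```

View pics/w22.png

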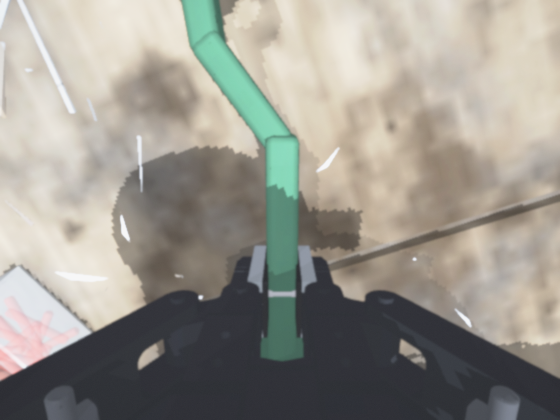

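View pics/s22.png

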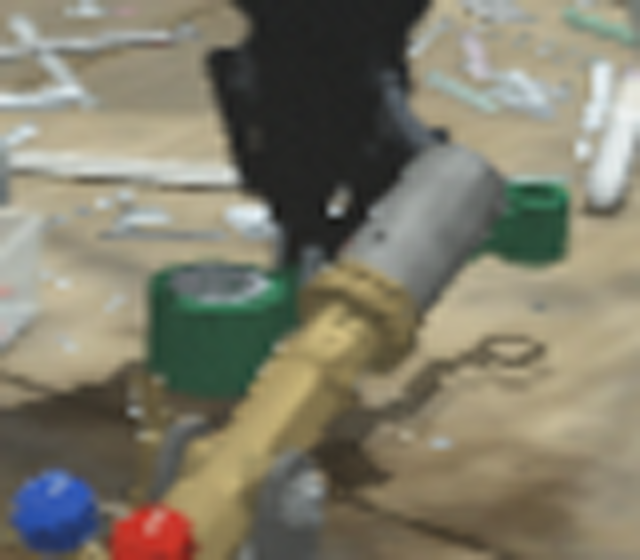

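```bash
python3 - <<'E'
from h import *
s=r.state();p0=s["tcp_pos"];y0=yaw(s["tcp_rot"]);R0=s["tcp_rot"]
lift=[.4,1.2,2.2,3.0,3.4,3.2,2.4,1.4,.8]
print("lift sum",sum(lift))
p0=p0+np.array([0,0,sum(lift)/100])
a0=np.arctan2(p0[1],p0[0]);r0=np.hypot(*p0[:2]);tx,ty=.5514,.3389;a1=np.arctan2(ty,tx);r1=np.hypot(tx,ty)
N=30;poses=[]
for i in range(1,N+1):
    k=.5-.5*np.cos(np.pi*i/N);a=a0+(a1-a0)*k;rad=r0+(r1-r0)*k
    kz=np.clip((k-.75)/.25,0,1);z=p0[2]+(.16-p0[2])*kz
    poses.append(((rad*np.cos(a),rad*np.sin(a),z),y0+(-79.8-y0)*k))
rows,p,R=plan(poses,0,p=p0,R=R0);show(rows);print(p,yaw(R))
E
```

```text
lift sum 18.0
[[[-0.2, 0.0, 0.0, -0.1, 0], [-0.5, -0.1, 0.0, -0.2, 0], [-0.9, -0.1, 0.0, -0.5, 0], [-1.2, -0.1, 0.0, -0.5, 0], [-1.6, -0.2, 0.0, -0.8, 0], [-1.8, -0.2, 0.0, -0.9, 0], [-2.2, -0.1, 0.0, -1.0, 0], [-2.4, -0.2, 0.0, -1.1, 0], [-2.7, -0.1, 0.0, -1.3, 0], [-2.9, 0.0, 0.0, -1.3, 0]]]
[[[-3.1, 0.0, 0.0, -1.5, 0], [-3.2, 0.1, 0.0, -1.5, 0], [-3.4, 0.2, 0.0, -1.6, 0], [-3.4, 0.3, 0.0, -1.6, 0], [-3.4, 0.4, 0.0, -1.6, 0], [-3.4, 0.5, 0.0, -1.6, 0], [-3.4, 0.5, 0.0, -1.6, 0], [-3.3, 0.7, 0.0, -1.6, 0], [-3.2, 0.6, 0.0, -1.5, 0], [-3.0, 0.8, 0.0, -1.4, 0]]]
[[[-2.8, 0.7, 0.9, -1.4, 0], [-2.7, 0.7, 0.8, -1.2, 0], [-2.3, 0.7, 0.7, -1.2, 0], [-2.1, 0.7, 0.6, -1.0, 0], [-1.8, 0.6, 0.5, -0.9, 0], [-1.5, 0.5, 0.5, -0.7, 0], [-1.2, 0.5, 0.4, -0.6, 0], [-0.8, 0.3, 0.2, -0.4, 0], [-0.6, 0.2, 0.2, -0.3, 0], [-0.1, 0.0, 0.0, -0.1, 0]]]
[0.55175762 0.33871443 0.16041514] -79.76441892120391
```

Request:
apply_moves --commands '[[[0, 0, -0.4, 0, 0], [0, 0, -1.2, 0, 0], [0, 0, -2.2, 0, 0], [0, 0, -3.0, 0, 0], [0, 0, -3.4, 0, 0], [0, 0, -3.2, 0, 0], [0, 0, -2.4, 0, 0], [0, 0, -1.4, 0, 0], [0, 0, -0.8, 0, 0], [0, 0, 0, 0, 0]]]'

```text
t: 23.75
tcp_pos: [0.5643, -0.2952, 0.2103]
tcp_rot: [[-0.354, -0.935, 0.002], [-0.935, 0.354, -0.001], [-0.0, -0.003, -1.0]]
ft_force: [-0.3, -0.9, -5.8]
gripper_width: 0.0107
```

Request:
apply_moves --commands '[[[-0.2, 0.0, 0.0, -0.1, 0], [-0.5, -0.1, 0.0, -0.2, 0], [-0.9, -0.1, 0.0, -0.5, 0], [-1.2, -0.1, 0.0, -0.5, 0], [-1.6, -0.2, 0.0, -0.8, 0], [-1.8, -0.2, 0.0, -0.9, 0], [-2.2, -0.1, 0.0, -1.0, 0], [-2.4, -0.2, 0.0, -1.1, 0], [-2.7, -0.1, 0.0, -1.3, 0], [-2.9, 0.0, 0.0, -1.3, 0]]]'

```text
t: 24.75
tcp_pos: [0.6239, -0.1397, 0.2086]
tcp_rot: [[-0.224, -0.975, 0.0], [-0.975, 0.224, 0.0], [-0.0, -0.0, -1.0]]
ft_force: [0.8, 0.0, -4.7]
gripper_width: 0.0104
```

Request:
apply_moves --commands '[[[-3.1, 0.0, 0.0, -1.5, 0], [-3.2, 0.1, 0.0, -1.5, 0], [-3.4, 0.2, 0.0, -1.6, 0], [-3.4, 0.3, 0.0, -1.6, 0], [-3.4, 0.4, 0.0, -1.6, 0], [-3.4, 0.5, 0.0, -1.6, 0], [-3.4, 0.5, 0.0, -1.6, 0], [-3.3, 0.7, 0.0, -1.6, 0], [-3.2, 0.6, 0.0, -1.5, 0], [-3.0, 0.8, 0.0, -1.4, 0]]]'

```text
t: 25.75
tcp_pos: [0.6163, 0.1887, 0.2084]
tcp_rot: [[0.046, -0.999, -0.0], [-0.999, -0.046, 0.0], [-0.0, 0.0, -1.0]]
ft_force: [0.8, 0.1, -4.7]
gripper_width: 0.0106
```

Request:
apply_moves --commands '[[[-2.8, 0.7, 0.9, -1.4, 0], [-2.7, 0.7, 0.8, -1.2, 0], [-2.3, 0.7, 0.7, -1.2, 0], [-2.1, 0.7, 0.6, -1.0, 0], [-1.8, 0.6, 0.5, -0.9, 0], [-1.5, 0.5, 0.5, -0.7, 0], [-1.2, 0.5, 0.4, -0.6, 0], [-0.8, 0.3, 0.2, -0.4, 0], [-0.6, 0.2, 0.2, -0.3, 0], [-0.1, 0.0, 0.0, -0.1, 0]]]'

```text
t: 26.75
tcp_pos: [0.552, 0.3387, 0.1605]
tcp_rot: [[0.178, -0.984, -0.0], [-0.984, -0.178, -0.0], [0.0, 0.0, -1.0]]
ft_force: [0.2, -0.0, -4.6]
gripper_width: 0.0104
```

Request:
apply_moves --commands '[[[0, 0, 0, 0, 0], [0, 0, 0, 0, 0], [0, 0, 0, 0, 0]]]'

```text
t: 27.05
tcp_pos: [0.5526, 0.338, 0.1609]
tcp_rot: [[0.177, -0.984, 0.0], [-0.984, -0.177, 0.0], [-0.0, -0.0, -1.0]]
ft_force: [-0.4, 0.3, -4.2]
gripper_width: 0.0107
```

```bash
python3 - <<'E'
from h import *
s=r.state();print(s["t"],s["tcp_pos"],yaw(s["tcp_rot"]),s["ft_force"],s["ft_torque"],s["gripper_width"])
f=eyes.grab_frame("wrist");cv2.imwrite("pics/w23.png",f["image"])
g=eyes.grab_frame("scene");crop(g,110,200,290,335,4,"s23.png")
t=eyes.grab_frame("top");crop(t,135,175,235,260,7,"t23.png")
for n,x in zip("wgt",(f,g,t)): np.save(f"{n}23.npy",x,allow_pickle=True)
E
```

```text
27.05 [0.55256917 0.33799992 0.16092726] -79.8001688006997 [-0.38429319  0.2797136  -4.22640896] [0.02990764 0.05339385 0.02077554] 0.010739609326567243
```

View pics/w23.png

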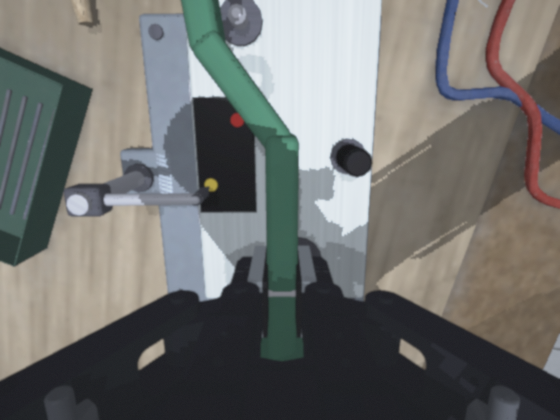

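View pics/s23.png

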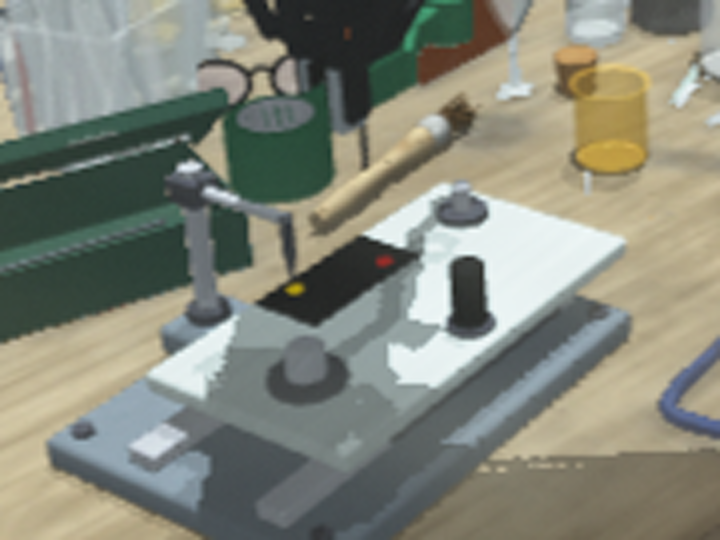

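View pics/t23.png

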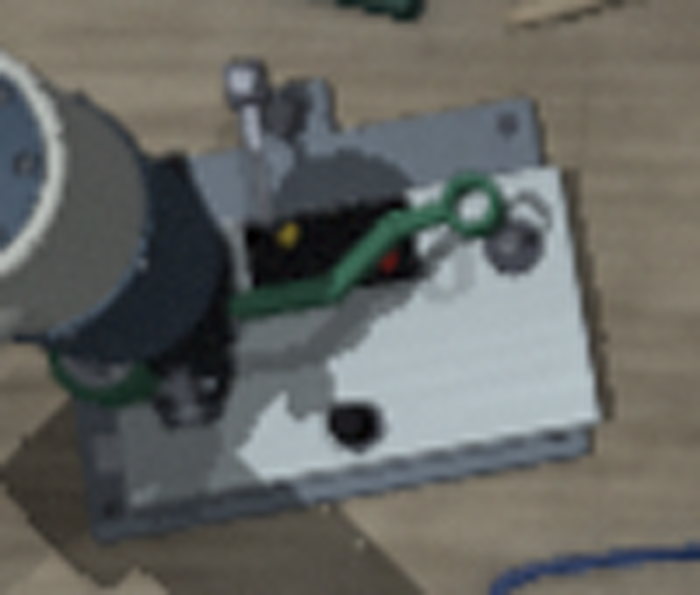

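```bash
cat >> h.py <<'E'
def lever_pts(s,dz=.016):
    th=np.radians(yaw(s["tcp_rot"])+90);B=np.array([[np.cos(th),-np.sin(th)],[np.sin(th),np.cos(th)]])
    o=s["tcp_pos"];return np.r_[o[:2]+B@[-.011,.052],o[2]+dz],np.r_[o[:2]+B@[.03,-.13],o[2]+dz]
E
python3 - <<'E'
from h import *
s=r.state();W,G,T=[np.load(f"{n}23.npy",allow_pickle=True).item() for n in "wgt"]
b,e=lever_pts(s);print(s["tcp_pos"],"boss",b,"eye",e)
print("top eye pred",(proj(T,e+[0,0,.028])+.5-[135,175])*7,"obs 474,205")
print("scene boss top pred",(proj(G,b+[0,0,.036])+.5-[110,200])*4,"obs 275,115", "bottom",(proj(G,b)+.5-[110,200])*4)
for n,x,y,z in [("yel",295,289,.058),("red",385,262,.058),("big",302,343,.082),("small",461,185,.082),("tip",292,277,.066)]:
    print("sc",n,onz(G,(x+.5)/4-.5+110,(y+.5)/4-.5+200,z).round(4))
print("wrist small",onz(W,237.5,14,.082),"yel",onz(W,210.5,185,.058),"red",onz(W,237,120,.058),"knob",onz(W,355,159,.098))
print("top small",onz(T,135+512/7-.5,175+238/7-.5,.082),"knob",onz(T,135+352/7-.5,175+425/7-.5,.098),"red",onz(T,135+389/7-.5,175+262/7-.5,.058))
E
```

```text
[0.55237751 0.33817559 0.1607782 ] boss [0.53232867 0.38740001 0.1767782 ] eye [0.60495996 0.21555794 0.1767782 ]
top eye pred [472.18427668 197.99343152] obs 474,205
scene boss top pred [277.44675423 116.68890245] obs 275,115 bottom [284.54366421 181.92242167]
sc yel [0.613  0.3342 0.058 ]
sc red [0.5983 0.2811 0.058 ]
sc big [0.5328 0.3869 0.082 ]
sc small [0.6018 0.2179 0.082 ]
sc tip [0.6135 0.335  0.066 ]
wrist small [0.60270275 0.21681226 0.082     ] yel [0.61010517 0.3366351  0.058     ] red [0.59649018 0.2830208  0.058     ] knob [0.51069607 0.29246107 0.098     ]
top small [0.6037777  0.21426917 0.082     ] knob [0.50444468 0.29108274 0.098     ] red [0.59428168 0.28258782 0.058     ]
```

Request:
apply_moves --commands '[[[0, 0, 0.3, 0, 0], [0, 0, 0.7, 0, 0], [0, 0, 1.0, 0, 0], [0, 0, 1.2, 0, 0], [0, 0, 1.2, 0, 0], [0, 0, 0.9, 0, 0], [0, 0, 0.5, 0, 0], [0, 0, 0.2, 0, 0], [0, 0, 0, 0, 0], [0, 0, 0, 0, 0]]]'

```text
t: 28.2
tcp_pos: [0.5526, 0.3387, 0.1013]
tcp_rot: [[0.178, -0.984, 0.001], [-0.984, -0.178, 0.001], [-0.0, -0.001, -1.0]]
ft_force: [0.7, 0.5, -3.5]
gripper_width: 0.0108
```

```bash
python3 - <<'E'
from h import *
f=eyes.grab_frame("wrist");cv2.imwrite("pics/w24.png",f["image"])
g=eyes.grab_frame("scene");crop(g,110,200,290,335,4,"s24.png")
t=eyes.grab_frame("top");crop(t,135,175,235,260,7,"t24.png")
for n,x in zip("wgt",(f,g,t)): np.save(f"{n}24.npy",x,allow_pickle=True)
s=r.state();print(s["t"],s["tcp_pos"],yaw(s["tcp_rot"]),s["ft_force"],s["ft_torque"],s["gripper_width"],abs(s["dq"]).max())
b,e=lever_pts(s);print("boss",b,"eye",e)
print("scene boss top pred",(proj(g,b+[0,0,.036])+.5-[110,200])*4,"bottom",(proj(g,b)+.5-[110,200])*4,"eye top",(proj(g,e+[0,0,.028])+.5-[110,200])*4)
print("top eye",(proj(t,e+[0,0,.028])+.5-[135,175])*7)
E
```

```text
28.35 [0.55245613 0.33863348 0.10122958] -79.75811281844555 [ 0.89796762  0.07269581 -4.39046231] [ 0.03409563  0.03140704 -0.03859384] 0.010666033110888455 0.003056246176235889
boss [0.53238558 0.38784905 0.11722958] eye [0.60509265 0.21603904 0.11722958]
scene boss top pred [288.26333641 223.78859522] bottom [295.0165883  285.74565264] eye top [453.98519482  87.4958906 ]
top eye [490.13534628 216.81259437]
```

View pics/s24.png

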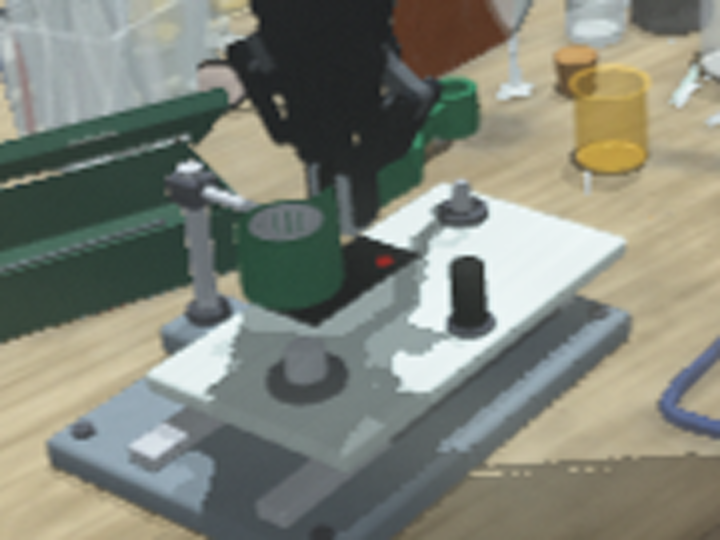

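View pics/t24.png

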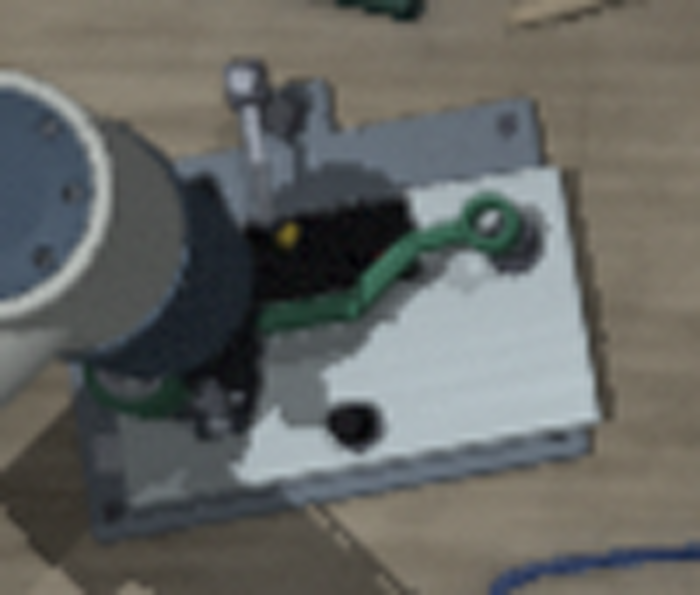

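View pics/w24.png

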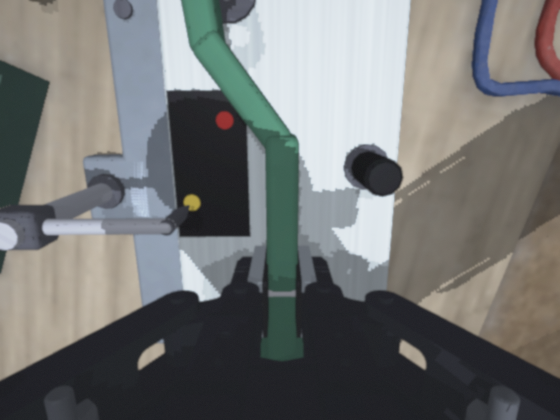

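```bash
python3 - <<'E'
from h import *
G=np.load("g24.npy",allow_pickle=True).item();T=np.load("t24.npy",allow_pickle=True).item()
o=lambda f,x,y,z,k,x0,y0: onz(f,(x+.5)/k-.5+x0,(y+.5)/k-.5+y0,z)[:2].round(4)
print("scene boss",o(G,286,222,.153,4,110,200),"big",o(G,301.5,343,.082,4,110,200), "eye",o(G,457,91,.145,4,110,200),"small",o(G,461,182,.082,4,110,200))
print("top eye",o(T,491,222,.145,7,135,175),"small",o(T,511,238,.082,7,135,175))
b=cv2.resize(G["image"][270:310,165:210],None,fx=14,fy=14,interpolation=cv2.INTER_CUBIC);cv2.imwrite("pics/pin.png",cv2.convertScaleAbs(b,alpha=1.8))
b=cv2.resize(T["image"][195:220,195:220],None,fx=20,fy=20,interpolation=cv2.INTER_CUBIC);cv2.imwrite("pics/eye.png",b)
E
```

```text
scene boss [0.5345 0.3874] big [0.533 0.387] eye [0.5998 0.218 ] small [0.6047 0.2154]
top eye [0.6022 0.2153] small [0.6035 0.2145]
```

View pics/pin.png

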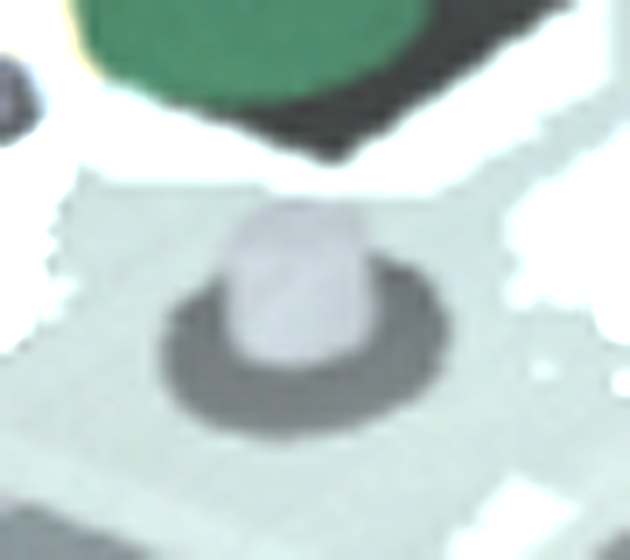

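View pics/eye.png

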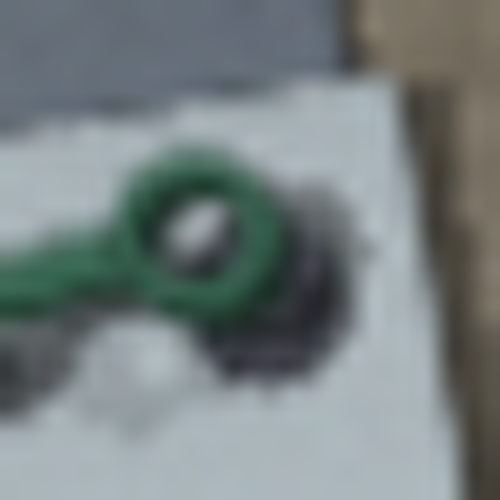

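Request:
apply_moves --commands '[[[0, 0, 0, 0, 0], [0, 0, 0, 0, 0], [0, 0, 0, 0, 0], [0, 0, 0, 0, 0], [0, 0, 0, 0, 0]]]'

```text
t: 28.85
tcp_pos: [0.5522, 0.3385, 0.1007]
tcp_rot: [[0.178, -0.984, -0.0], [-0.984, -0.178, 0.0], [-0.0, 0.0, -1.0]]
ft_force: [0.4, -0.6, -4.5]
gripper_width: 0.0107
```

```bash
python3 - <<'E'
from h import *
s=r.state();print(s["t"],s["tcp_pos"],yaw(s["tcp_rot"]),s["ft_force"],abs(s["dq"]).max(),lever_pts(s))
r.job_done()
E
```

```text
28.85 [0.55219208 0.33845379 0.1006706 ] -79.75929104466377 [ 0.37887043 -0.62310832 -4.51882666] 0.0018388308375060529 (array([0.53212255, 0.38766978, 0.1166706 ]), array([0.60482608, 0.21585827, 0.1166706 ]))
the job is handed in; nothing more can be done
```

I moved the carrier so the pointer stood over the red dot and paused there for about 2 s. I then moved it on, left it at the yellow dot and let go of the knob. The lever is now held at its white line above the two pins. The job was handed in at 28.9 s, inside the 67 s limit, and no verdict was reported.

**Last checks**
- **Dots:** The pointer was within about 1 mm of the red dot. It was within about 1 mm of the yellow dot, and after I let go of the knob the wrist and scene cameras agreed on this.
- **Lever position:** From the arm pose, the boss is at (0.532, 0.388) m and the eye at (0.605, 0.216) m. The pins were measured at about (0.532, 0.388) and (0.604, 0.216), so they match to about 1 mm. The underside is about 35 mm above the pin tops, and the arm is still.
- **Level:** The lever looks the same in the wrist view as when it was gripped flat on the bench, so I take it as level.
- **Contact:** I saw no contact between the lever and the slide table, and the path kept clear of the tape roll, jar and beaker. I did not measure those three again at the end.

**What failed or disagreed**
- **First lever grasp:** It closed on air, because the fingertips sit about 2.5 cm higher than the stated tool geometry. I opened, went lower and gripped on the second try. For the same reason the knob was held only near its top, but the carrier followed fully.
- **Cameras:** They differ from each other by 1–3 mm. The last scene reading put the boss 1.5 mm off its pin. The eye read about 1.5 mm off its pin in the top camera. The scene reading of the eye, partly hidden, was about 5.5 mm off, and I did not rely on it.

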